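# Put the tea caddy away in the roll-top tea bin

## Task

Roll the slatted cover of the tea bin fully open, take the closed ceramic caddy from the turntable and stand it upright on the middle of the cork coaster inside the bin, then roll the cover fully shut. Leave the jar in the bin, the tea things on the tray and the lone cup where they are, and do not tip the caddy over.

Things in the scene. Friction and masses are not known exactly. Their poses are not given: they have to be found in the camera images.
- bin: wooden roll-top tea bin, 284 deep (x), 300 wide (y), 187 high, fixed. Origin: centre of its underside on the table; front faces its -x. Inner floor z = 10; round side walls 12 thick, radius 142; front sill x = -134 to -126, top z = 62; a fixed inner hood closes the back half (x above 0). Cover axis: parallel to the bin's y through x = 0, z = 45 (all mm)
- cover (a joint): rolling tambour cover of the bin (slats on a round track, outer radius 133 mm about the axis, covering the front and top). Value in rad: 0 fully shut on the sill; grows as the handle rolls up and back over the top; 1.6 is the stop, fully open. Friction holds it wherever it is left; moving it takes about 1 to 5 N at the handle
- handle (a point): grip point of the cover's handle: a wooden tab near its lower edge, mid-width, 20 mm wide along the bin's y, 16 mm thick along the roll, standing out radially from 133 to 178 mm from the axis; this point is at 162 mm. From the axis it points 17 degrees above the bin's -x when shut, plus the joint value. Pinch it across the bin's y, gripper pointing down or tilted
- caddy: closed ceramic tea caddy with its lid fixed: plain upright cylinder 52 mm diameter, 69 mm high, with a knob 16 mm diameter and 12 mm high on top (81 mm over all), about 0.25 kg. Origin: centre of its underside; z up. Starts on the turntable
- turntable: small wooden turntable, plate 180 mm diameter, top 22 mm above the table, turns freely under light friction. Origin: centre of its underside
- coaster: cork disc 84 mm diameter, 6 mm thick, fixed on the bin's inner floor in the front half, in one of the two places left or right of the middle. Origin: centre of its underside (its top is 6 mm higher)
- jar: amber glass jar 60 mm diameter, 72 mm high, loose on the bin's inner floor in the other of the two places. Origin: centre of its underside
- teapot: yixing clay teapot on the slim bamboo tray (fixed, 180 x 420 mm, rim 18 mm, floor 6 mm), 88 mm diameter, 81 mm high. Origin: centre of its underside
- pitcher: clear pitcher on the tray, 72 mm diameter, 80 mm high. Origin: centre of its underside
- scoop: flat wooden scoop on the tray, 130 mm long, 30 mm wide. Origin: on its underside, near the middle of its length
- cup0: ivory cup, 56 mm diameter, 42 mm high, on the tray. Origin: centre of its underside
- cup1: ivory cup, 56 mm diameter, 42 mm high, on the tray. Origin: centre of its underside
- cup2: ivory cup, 56 mm diameter, 42 mm high, on the tray. Origin: centre of its underside
- cup3: ivory cup, 56 mm diameter, 42 mm high, standing alone on the table before the bin. Origin: centre of its underside
Things that resemble listed ones, but are neither listed nor needed, are in the scene too. Leave any turquoise look-alike of the caddy alone.

How it is judged:
By the outcome, as a careful person would: the job done as asked, in the order asked, and still so for the second after the job is handed in, with the robot touching nothing.
It also fails if it takes over 67 s, if anything falls off the work surface, if the arm or the gripper's body presses on something with over 40 N, if the wrist force passes 120 N, or if a joint passes its speed limit or range.

## Robot

A 6-joint arm with a two-finger parallel gripper is mounted at the origin on the work surface. World frame = base frame: x ahead of the robot, y to its left, z up, the work surface at z = 0. Lengths are in m, angles in degrees, forces in N, time in s.
With the tool pointing down it reaches from about 0.3 to 0.775 m from the base axis. Payload 14.6 kg.
Tool frame: the origin (TCP) lies between the finger pads; the fingertips stand 17 mm ahead of it and the grasp point (between the pads) lies 2 mm behind it; z points along the fingers, x is the direction in which the jaws open and shut, and the axes are right-handed (so a half turn about z gives the same grasp; the last joint's range is limited). The gripper opens to 94 mm and grips with 3 to 60 N. Pads are 16 mm wide; open, the fingers measure 119 mm over their backs; the gripper's body (75 mm by 177 mm) begins 78 mm behind the grasp point.
Start: joints at [61.1, 17.183, 87.147, -0, 75.671, -3.816], TCP at [0.233, 0.498, 0.222] pointing down, gripper open.
Joint ranges: [-173.82, 173.82], [-45.26, 126.66], [13.44, 144.39], [-59.66, 239.66], [0, 175.72], [-146.38, 146.38]. Speed limits (degrees/s): [127.2, 127.2, 147.25, 180, 180, 180].

## Interface

Orientations are given as a 3x3 rotation matrix whose columns are the frame's x, y, z axes.
In Python, from cell import env gives the robot as it stands.
- The arm moves only by the tool apply_moves, never from a script. Its argument "series" is one flat list of numbers, 5 for each row, row after row: the finger opening in mm, from 0 to 94, then the shift along the tool's x, y, z as a fraction of full scale, then the turn about the tool's z as a fraction of full scale. A call has exactly 5 rows; each row is the pose to reach, as a shift and turn from the pose commanded when the call began, along the tool's axes at that moment; what a row does not reach only later rows make up. Full scale, the value 1, is 0.5 m for a shift and 0.5 rad for a turn. A row lasts 1/8 s, in which the tool goes at most 62.5 mm and 10.7 degrees, less where a joint would pass 70% of its speed; a pose out of reach is approached as far as the arm can. A call with a number of a shift or a turn outside -1 to 1 is refused whole. A call with a gripper value outside its range is refused whole. The fingers move at their own pace and stop on an object; the grip force is fixed at half the most. Time passes only in rows, so rows that repeat a pose let the fingers close, or fill a call up. It gives the time, the measured TCP pose, the force and the opening at its end, in the units of the state.
- env.sense(): the state, without advancing time (a new reading comes with each control period).
- env.get_image(name): name is "scene" or "top" or "wrist"; returns a dict with "image" (400x640x3 uint8, blue, green, red), "K" (3x3 intrinsics, pixels), "k1" (the pictures are not rectified: a ray, as slopes to the right and down, at radius r is drawn at 1 + k1 r^2 times it, then the intrinsics apply), "rvec" (rotation vector, rad) and "tvec" (3), from world to camera coordinates, as OpenCV has them. Camera axes: x right, y down, z forward; pixel columns grow to the right and rows downward; lengths in m; the calibration is good to about 2 mm. A picture is of the moment at which its call begins. There is no depth.
- env.hand_in(): hands the job in, once; it reports no verdict.
The state is a dict: "t": time; "qpos": joint angles; "qd": joint speeds; "joint_efforts": joint torques, N m; "ee_pos": TCP position; "tcp_rot": TCP orientation; "contact_force": force on the tool from outside, world axes, zero at the start; "moment": the same for the moment, N m; "grip_width": finger opening in m.
Only numpy, scipy, OpenCV 4.12 (cv2) and the standard library are available. Lean on these libraries where they do the work, as an engineer would, in place of code of your own. Each camera call takes 0.05 s, during which the arm holds its last target.

## Working session

There is one attempt and no reset: what is moved stays moved. The work goes in short steps, Python scripts to look and compute and a tool call to move; the robot and the scene stay as the last step left them, time stands still between calls to the robot, and variables do not carry over. Pictures are saved under pics/ and viewed, and the job is handed in when it is done.

Besides the shell and the picture viewer there is one more tool, called after "Request:" in YAML: its name, and indented under it one key for each argument. apply_moves: Moves the arm, as the interface text tells. Its arguments: {"type":"object","properties":{"series":{"type":"array"}},"required":["series"]}

```bash
mkdir -p pics; ls
cat > h.py <<'E'
import numpy as np, cv2
from cell import env
def snap(name,fn):
    d=env.get_image(name); cv2.imwrite('pics/'+fn+'.png',d['image'])
    np.savez('pics/'+fn+'.npz',**{k:np.array(v) for k,v in d.items()}); return d
def load(fn): return dict(np.load('pics/'+fn+'.npz'))
def ray(d,u,v):
    K=d['K'];k1=float(d['k1']);D=np.array([k1,0,0,0,0.])
    p=cv2.undistortPoints(np.array([[[u,v]]],float),K,D)[0,0]
    R=cv2.Rodrigues(np.array(d['rvec'],float))[0];t=np.array(d['tvec'],float).reshape(3)
    return -R.T@t, R.T@np.array([p[0],p[1],1])
def onz(d,u,v,z):
    c,r=ray(d,u,v); return c+r*(z-c[2])/r[2]
def proj(d,P):
    return cv2.projectPoints(np.array(P,float).reshape(-1,3),np.array(d['rvec'],float),np.array(d['tvec'],float),d['K'],np.array([float(d['k1']),0,0,0,0.]))[0].reshape(-1,2)
def crop(fn,out,x0,y0,x1,y1,s):
    im=cv2.imread('pics/'+fn+'.png')[y0:y1,x0:x1]; cv2.imwrite('pics/'+out+'.png',cv2.resize(im,None,fx=s,fy=s,interpolation=cv2.INTER_CUBIC))
E
python3 - <<'E'
from h import *
for n in ['scene','top','wrist']:
    d=snap(n,n+'0'); c,r=ray(d,320,200); print(n,c,r,d['k1'],d['K'][0,0])
print(env.sense())
E
```

```text
pics
scene [ 0.99403433 -0.1307358   1.0904808 ] [-0.43486392 -0.02011867 -0.90033002] -0.11252706712445669 437.24474026678274
top [ 0.31621358 -0.17092052  1.21444324] [ 0.16987299 -0.0128437  -0.9854247 ] -0.07939756874919748 392.9925802925222
wrist [0.15946488 0.53233118 0.38535477] [ 0.27469701 -0.13456339 -0.95247441] -0.03533145593421381 301.88066318142904
{'t': 0.15, 'qpos': array([ 6.11011631e+01,  1.72074435e+01,  8.71710527e+01, -9.14300142e-04,
        7.56693755e+01, -3.81464942e+00]), 'qd': array([-0.00252379, -0.07812314, -0.12141554, -0.10622873,  0.08539535,
       -0.04309105]), 'joint_efforts': array([-1.13720173e-03, -5.31958938e+01, -3.52819347e+01,  7.07233488e-02,
        2.35861132e-02, -9.80809205e-05]), 'ee_pos': array([0.23308305, 0.49797627, 0.22203296]), 'tcp_rot': array([[ 4.23945742e-01,  9.05687504e-01, -3.90240068e-04],
       [ 9.05687204e-01, -4.23945919e-01, -7.38945418e-04],
       [-8.34694316e-04, -4.01626724e-05, -9.99999651e-01]]), 'contact_force': array([-0.23136994,  0.01198297,  0.83353636]), 'moment': array([ 0.00199615,  0.01653813, -0.0219423 ]), 'grip_width': 0.09395674446146679}
```

View pics/scene0.png

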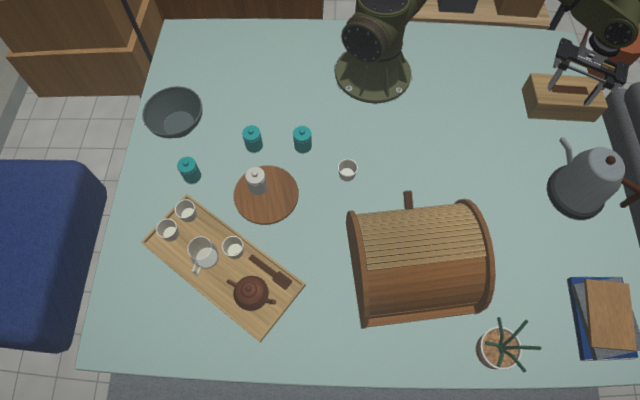

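View pics/top0.png

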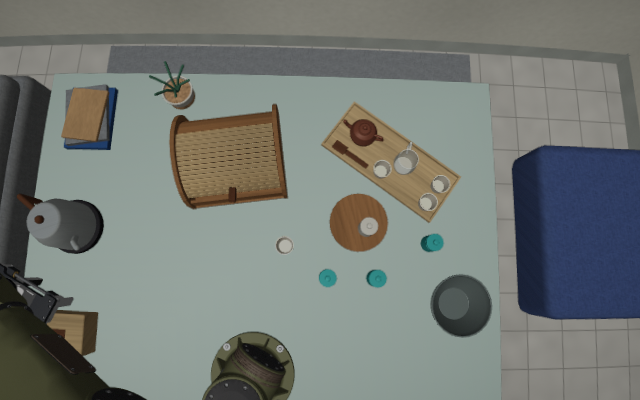

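View pics/wrist0.png

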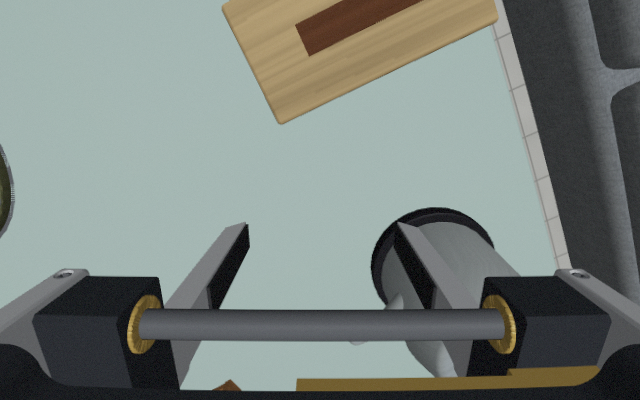

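Candidates for the caddy are the white one on the turntable (top 369,226 / scene 256,178) and three turquoise look-alikes (top 327,278; 377,278; 433,242). The white one on the turntable fits the description. The lone cup is at top (285,246). I'll check it in close crops.

Run:
```python
from h import *
crop('scene0','c1',225,155,305,225,8)
crop('top0','c2',160,95,300,215,5)
crop('scene0','c3',335,180,505,335,4)
crop('top0','c4',320,185,400,260,8)
a=cv2.imread('pics/c1.png');b=cv2.imread('pics/c4.png')
```

```text
(no output)
```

View pics/c1.png

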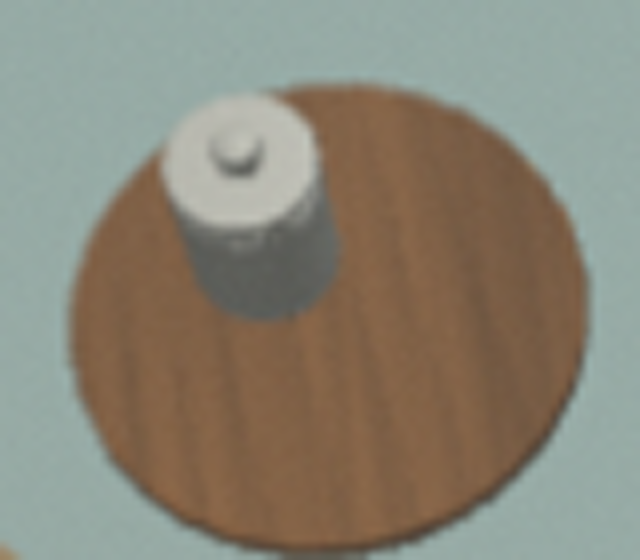

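View pics/c2.png

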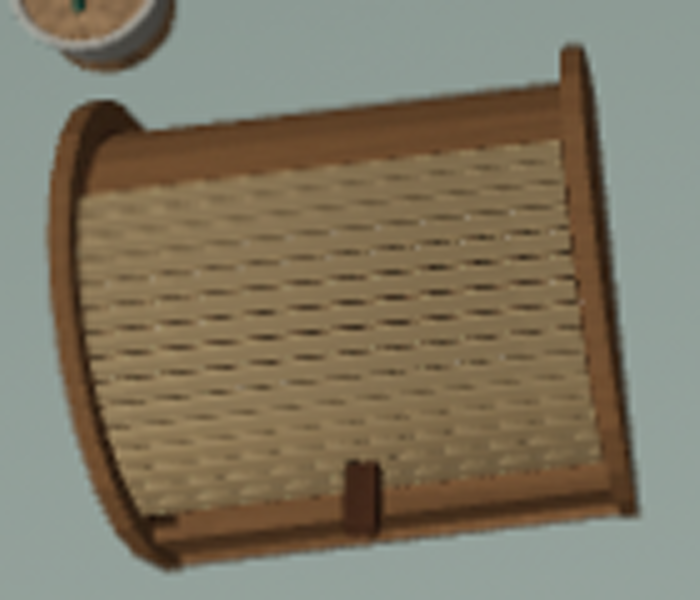

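View pics/c3.png

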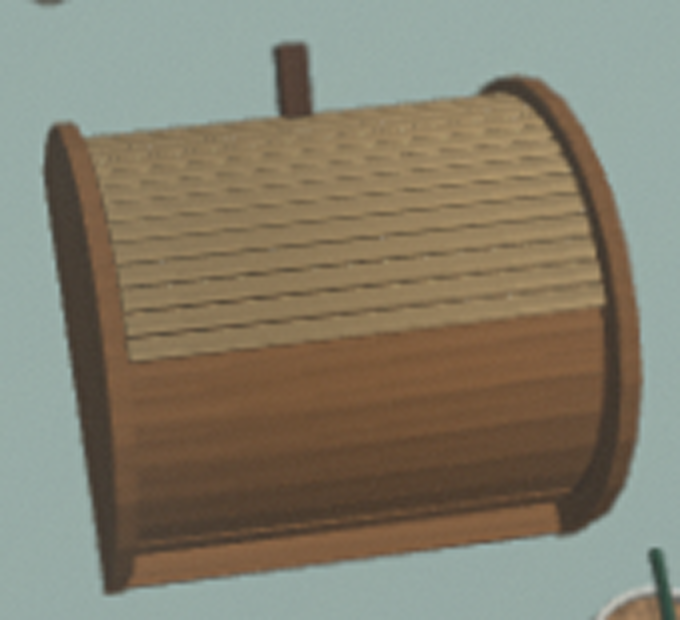

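View pics/c4.png

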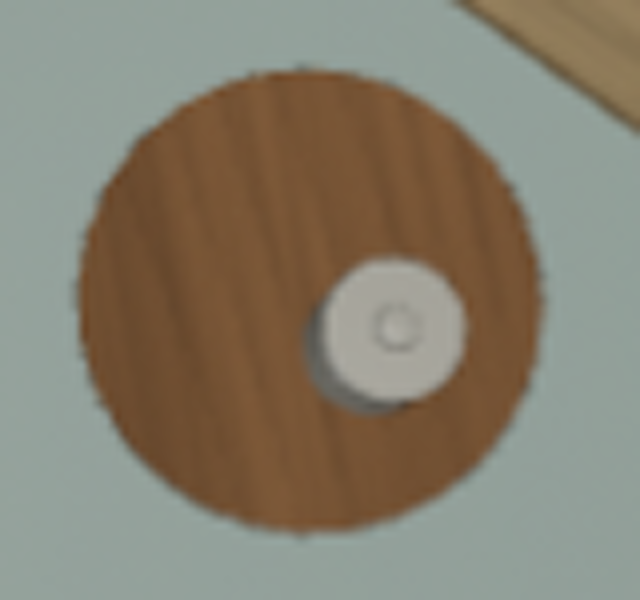

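```bash
cat > fit.py <<'E'
from h import *
from scipy.optimize import least_squares
T=load('top0');S=load('scene0')
def tp(u,v):return (160+u/5,95+v/5)
def sp(u,v):return (335+u/4,180+v/4)
a=np.radians(17)
def hd(r,t,y): return [-(r*np.cos(a))+t*np.sin(a)*1, y, 45+r*np.sin(a)+t*np.cos(a)]
C=[(S,sp(108,592),[142,-150,0]),(S,sp(274,46),hd(178,8,-10)),(S,sp(306,43),hd(178,8,10)),
(T,tp(345,533),hd(178,0,10)),(T,tp(380,537),hd(178,0,-10))]
def W(p,P):
    P=np.array(P,float).reshape(-1,3)/1000;c,s=np.cos(p[2]),np.sin(p[2])
    return np.c_[p[0]+c*P[:,0]-s*P[:,1],p[1]+s*P[:,0]+c*P[:,1],P[:,2]]
def res(p): return np.concatenate([(proj(d,W(p,P))[0]-np.array(uv)) for d,uv,P in C])
r=least_squares(res,[0.55,0.1,0]);print(r.x,np.degrees(r.x[2]),r.fun.round(1))
p=r.x
def draw(p,d,fn,out,box,s):
    x0,y0,x1,y1=box
    im=cv2.resize(cv2.imread('pics/'+fn+'.png')[y0:y1,x0:x1],None,fx=s,fy=s)
    th=np.linspace(0,np.pi,40)
    for y in(-150,-138,138,150):
        arc=[[142,y,0]]+[[142*np.cos(t),y,45+142*np.sin(t)] for t in th]+[[-142,y,0]]
        q=(proj(d,W(p,arc))-[x0,y0])*s
        cv2.polylines(im,[q.astype(int)],False,(0,0,255),1)
    for l in ([hd(178,8,-10),hd(178,8,10),hd(133,8,10),hd(133,8,-10),hd(178,8,-10),hd(178,-8,-10),hd(178,-8,10),hd(178,8,10)],[[-134,-138,62],[-134,138,62]],[[-126,-138,62],[-126,138,62]]):
        q=(proj(d,W(p,l))-[x0,y0])*s
        cv2.polylines(im,[q.astype(int)],False,(255,0,0),1)
    cv2.imwrite('pics/'+out+'.png',im)
if __name__=='__main__':
    draw(p,T,'top0','o1',(160,95,300,215),5);draw(p,S,'scene0','o2',(335,180,505,335),4)
    for d,c in((T,(320+397/8,185+328/8)),(S,(225+240/8,155+140/8))): print('knob',onz(d,*c,0.103))
    print('topface', onz(T,320+395/8,185+330/8,.091), onz(S,225+241/8,155+160/8,.091))
    print('tt', onz(T,320+310/8,185+300/8,.022), onz(S,225+330/8,155+313/8,.020))
    print('cup3',onz(T,285,244,.042),onz(S,348,165,.042))
    print('dup',[onz(T,*c,.08).round(3) for c in((327,276),(377,276),(433,240))])
E
python3 fit.py
```

```text
[0.65677157 0.08904594 0.12667695] 7.258054471321188 [-0.7  1.7  0.1  1.5 -0.1  1.6 -0.4  3.3 -0.5  1.8]
knob [ 0.43699569 -0.3287227   0.103     ]
knob [ 0.44300179 -0.32429905  0.103     ]
topface [ 0.43755676 -0.32970975  0.091     ] [ 0.44379161 -0.32557073  0.091     ]
tt [ 0.45559856 -0.30677855  0.022     ] [ 0.46367241 -0.30274801  0.02      ]
cup3 [ 0.38248861 -0.08577974  0.042     ] [ 0.37753327 -0.08029255  0.042     ]
dup [array([ 0.293, -0.212,  0.08 ]), array([ 0.297, -0.354,  0.08 ]), array([ 0.404, -0.518,  0.08 ])]
```

View pics/o1.png

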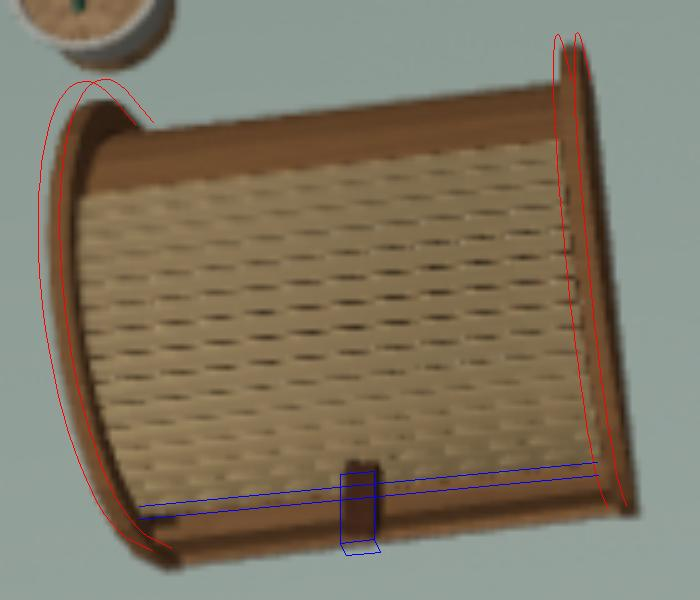

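View pics/o2.png

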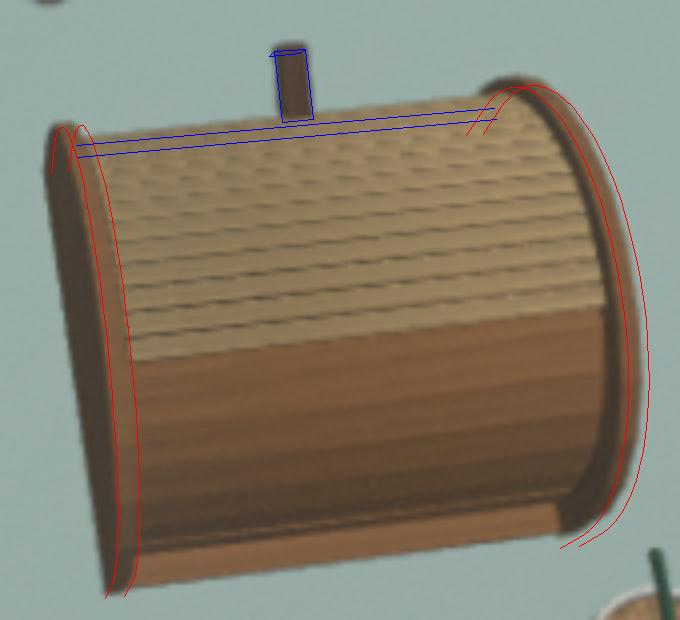

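Run:
```python
from h import *
crop('top0','z1',255,100,295,210,5);crop('top0','z2',165,105,205,215,5)
a=cv2.imread('pics/z1.png');b=cv2.imread('pics/z2.png')
cv2.imwrite('pics/z12.png',np.hstack([b,a]))
crop('scene0','z3',340,205,380,335,4);crop('scene0','z4',450,195,505,325,4)
cv2.imwrite('pics/z34.png',np.hstack([cv2.imread('pics/z3.png'),cv2.imread('pics/z4.png')]))
```

```text
(no output)
```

View pics/z12.png

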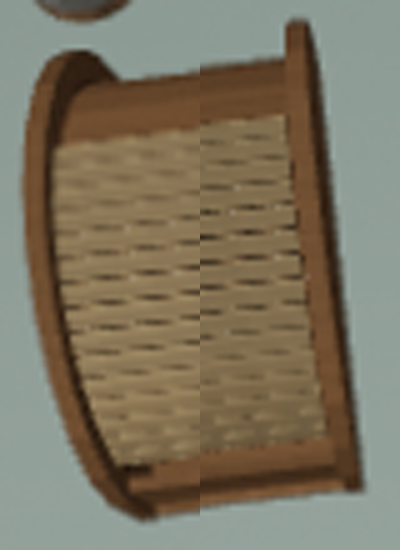

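View pics/z34.png

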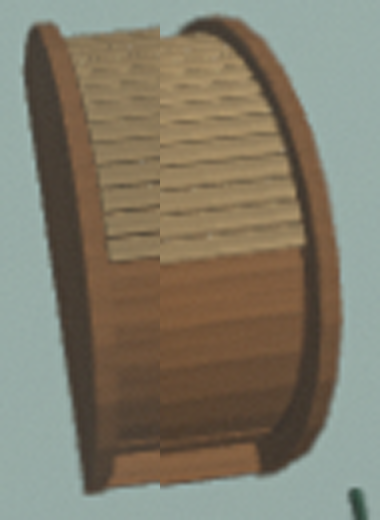

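```bash
cat > fit2.py <<'E'
from fit import *
th=np.linspace(0.0,np.pi,200)
arc=lambda y:[[142*np.cos(t),y,45+142*np.sin(t)] for t in th]
TL=[(165+u/5,105+v/5) for u,v in((24,180),(30,260),(52,370),(85,450))]
TR=[(255+(u-200)/5,100+v/5) for u,v in((317,120),(329,230),(344,350))]
SR=[(450+(u-160)/4,195+v/4) for u,v in((340,300),(335,230),(315,150),(280,75),(327,400))]
A=[(T,TL,150),(T,TR,-150),(S,SR,150)]
C2=[(S,(363.7,328),[142,-150,0])]+C[1:]
off={id(T):0,id(S):2}
def res2(p):
    o=p[3:7];r=[]
    g=lambda d:o[0:2] if d is T else o[2:4]
    for d,uv,P in C2: r+=list(proj(d,W(p,P))[0]+g(d)-uv)
    for d,pts,y in A:
        q=proj(d,W(p,arc(y)))+g(d)
        for u in pts:
            i=np.argmin(((q-u)**2).sum(1)); i=min(max(i,1),len(q)-2); t=q[i+1]-q[i-1];n=np.array([-t[1],t[0]])/np.linalg.norm(t); r.append((q[i]-u)@n)
    return np.concatenate([r,o/1.0])
r=least_squares(res2,[.655,.085,.12,0,0,0,0],diff_step=1e-4)
print(r.x.round(4),np.degrees(r.x[2]));print(r.fun.round(1))
p=r.x;draw(p,T,'top0','o1',(160,95,300,215),5);draw(p,S,'scene0','o2',(335,180,505,335),4)
print('handle',W(p,[hd(162,0,0)]))
E
python3 fit2.py
```

```text
[0.65677157 0.08904594 0.12667695] 7.258054471321188 [-0.7  1.7  0.1  1.5 -0.1  1.6 -0.4  3.3 -0.5  1.8]
[ 0.6573  0.084   0.1205  0.2884 -1.7137  0.6757 -0.9371] 6.904163995603253
[-4.1  0.6 -0.8  0.6 -1.   0.7  1.3  1.5  1.2  0.   0.1  0.1 -0.1 -0.2
  0.5  1.1  1.4  0.6  0.3  1.   1.9  1.8  0.3 -1.7  0.7 -0.9]
handle [[0.50345851 0.06534623 0.09236422]]
```

```bash
cat >> h.py <<'E'
def go(*targets):
    """targets: world (x,y,z,ang_deg of tool x) list -> fractions rows"""
    s=env.sense();R=s['tcp_rot'];p=s['ee_pos'];a0=np.degrees(np.arctan2(R[1,0],R[0,0]))
    print('t',round(s['t'],2),'pos',p.round(4),'ang',round(a0,1),'F',s['contact_force'].round(1),'w',round(s['grip_width']*1000,1),'q',np.round(s['qpos']))
    for t in targets:
        f=R.T@(np.array(t[:3])-p)/.5; print(f.round(4), round(-np.radians(t[3]-a0)/.5,3))
E
python3 -c "
from h import *
go((.485,.065,.25,96.9))"
```

```text
t 0.15 pos [0.2331 0.498  0.222 ] ang 64.9 F [-0.2  0.   0.8] w 94.0 q [61. 17. 87. -0. 76. -4.]
[-0.5707  0.8234 -0.0555] -1.116
```

Request:
apply_moves:
  series: [94, -0.57, 0.82, -0.06, -1, 94, -0.57, 0.82, -0.06, -1, 94, -0.57, 0.82, -0.06, -1, 94, -0.57, 0.82, -0.06, -1, 94, -0.57, 0.82, -0.06, -1]

```text
t: 0.78
ee_pos: [0.3858, 0.2348, 0.2408]
tcp_rot: [[-0.062, 0.998, 0.0], [0.998, 0.062, 0.0], [0.0, 0.0, -1.0]]
contact_force: [0.4, 1.0, 0.5]
grip_width: 0.0938
```

```bash
python3 -c "
from h import *
go((.485,.065,.25,96.9))"
```

```text
t 0.78 pos [0.3858 0.2348 0.2408] ang 93.6 F [0.4 1.  0.5] w 93.8 q [ 27.   4. 101.   0.  76. -67.]
[-0.3512  0.1769 -0.0183] -0.116
```

Request:
apply_moves:
  series: [94, -0.35, 0.177, -0.018, -0.116, 94, -0.35, 0.177, -0.018, -0.116, 94, -0.35, 0.177, -0.018, -0.116, 94, -0.35, 0.177, -0.018, -0.116, 94, -0.35, 0.177, -0.018, -0.116]

```text
t: 1.4
ee_pos: [0.4842, 0.0674, 0.2494]
tcp_rot: [[-0.119, 0.993, -0.001], [0.993, 0.119, 0.0], [0.0, -0.001, -1.0]]
contact_force: [-0.4, 0.3, -0.8]
grip_width: 0.0942
```

```bash
python3 -c "
from h import *
go((.485,.065,.25,96.9))
snap('wrist','w1')"
```

```text
t 1.4 pos [0.4842 0.0674 0.2494] ang 96.8 F [-0.4  0.3 -0.8] w 94.2 q [  4.   8.  95.   0.  77. -93.]
[-0.005   0.0009 -0.0013] -0.002
```

View pics/w1.png

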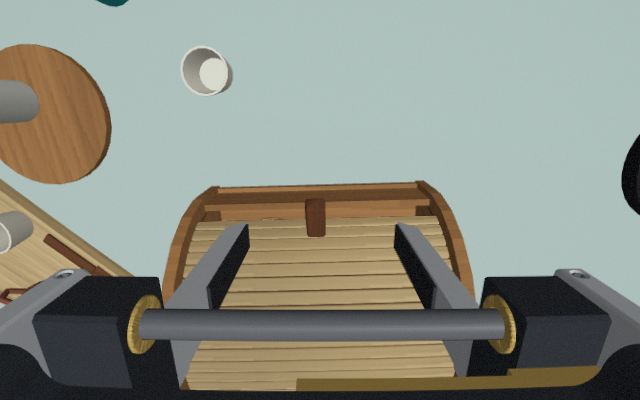

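```bash
python3 -c "
from h import *
crop('w1','w1c',150,170,490,300,2.3)
crop('w1','w1h',290,180,345,250,8)
d=load('w1');print(ray(d,320,200))
"
```

```text
(array([0.40355875, 0.05738908, 0.41282534]), array([ 0.30352771,  0.03197542, -0.95269184]))
```

View pics/w1c.png

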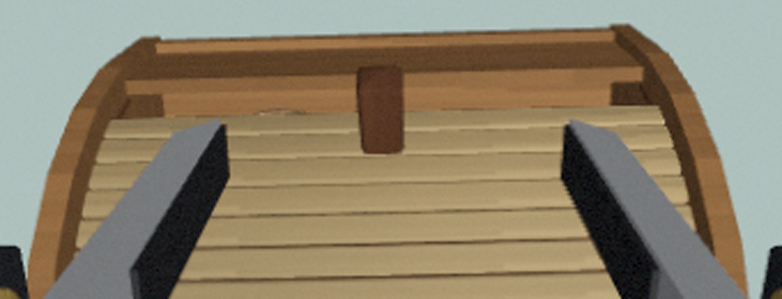

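View pics/w1h.png

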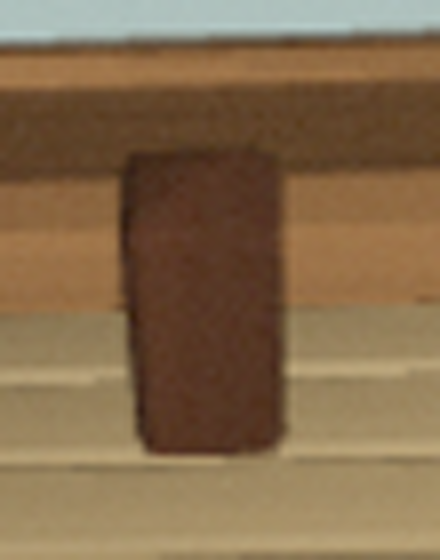

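```bash
cat > fit3.py <<'E'
from fit import *
w=load('w1')
C3=[((306,199.1),hd(178,-8,-10)),((324.6,199),hd(178,-8,10)),((308,236.5),hd(133,8,-10)),((325.3,236.5),hd(133,8,10))]
def r3(p): return np.concatenate([proj(w,W(p,P))[0]-uv for uv,P in C3]+[[(p[2]-.1205)*200]])
r=least_squares(r3,[.657,.084,.12]);print(r.x.round(4),np.degrees(r.x[2]),r.fun.round(1));p=r.x
draw(p,w,'w1','o3',(150,160,490,310),2.3)
print(W(p,[hd(162,0,0)]))
E
python3 fit3.py
```

```text
[0.65677157 0.08904594 0.12667695] 7.258054471321188 [-0.7  1.7  0.1  1.5 -0.1  1.6 -0.4  3.3 -0.5  1.8]
[0.676  0.0842 0.1216] 6.965789787745776 [ 0.9 -1.1  0.1 -1.1 -0.5  1.2 -0.6  1.2  0.2]
[[0.5222367  0.06542103 0.09236422]]
```

View pics/o3.png

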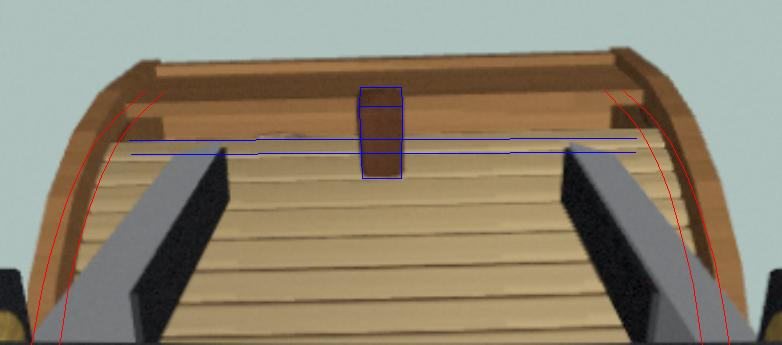

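```bash
cat > fit4.py <<'E'
from fit import *
w=load('w1')
def hq(r,t,y,q):
    b=a+q; return [-(r*np.cos(b))+t*np.sin(b), y, 45+r*np.sin(b)+t*np.cos(b)]
wp=lambda u,v:np.array((150+u/2.3,170+v/2.3))
H=[((306,199.1),(178,-8,-10)),((324.6,199),(178,-8,10)),((308,236.5),(133,8,-10)),((325.3,236.5),(133,8,10))]
SL=[(wp(157,41),[-134,-138,62]),(wp(613,30),[-134,138,62]),(wp(157,53),[-126,-138,62]),(wp(616,42),[-126,138,62])]
ARC=[(wp(40,200),-150),(wp(65,128),-150),(wp(720,180),150),(wp(690,100),150)]
th=np.linspace(0,np.pi,300)
arc=lambda y:[[142*np.cos(t),y,45+142*np.sin(t)] for t in th]
def r4(p):
    r=[]
    for uv,P in H: r+=list(proj(w,W(p,hq(*P,p[3])))[0]-uv)
    for uv,P in SL: r+=list(proj(w,W(p,P))[0]-uv)
    for u,y in ARC:
        q=proj(w,W(p,arc(y)));i=np.argmin(((q-u)**2).sum(1));t=q[i+1]-q[i-1];r.append((q[i]-u)@np.array([-t[1],t[0]])/np.linalg.norm(t))
    return np.array(r)
r=least_squares(r4,[.657,.084,.12,.1],diff_step=1e-4);print(r.x.round(4),np.degrees(r.x[2:]),r.fun.round(1));p=r.x
if __name__=='__main__':
    draw(p,w,'w1','o3',(150,160,490,310),2.3)
    draw(p,T,'top0','o1',(160,95,300,215),5);draw(p,S,'scene0','o2',(335,180,505,335),4)
    print(W(p,[hq(162,0,0,p[3])]))
E
python3 fit4.py
```

```text
[0.65677157 0.08904594 0.12667695] 7.258054471321188 [-0.7  1.7  0.1  1.5 -0.1  1.6 -0.4  3.3 -0.5  1.8]
[0.6359 0.082  0.1383 0.3308] [ 7.9230354  18.95188562] [ -1.8  -0.5   1.   -0.8  -1.4   0.9   0.8   0.5 -15.    4.4  14.    4.7
 -14.2   5.4  12.1   5.8  -4.8  -6.8   7.1   8.8]
[[0.50602074 0.06394599 0.14011112]]
```

View pics/o3.png

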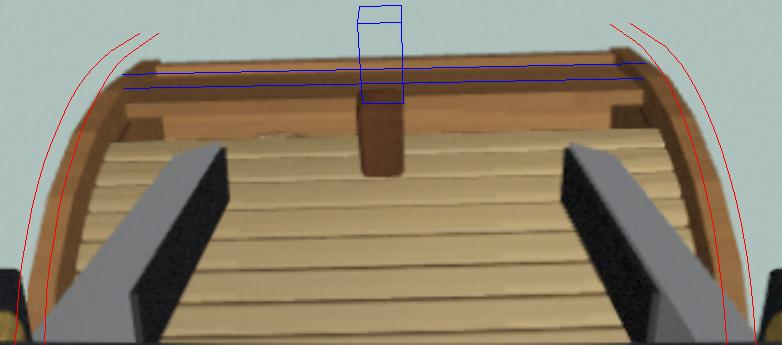

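View pics/o1.png

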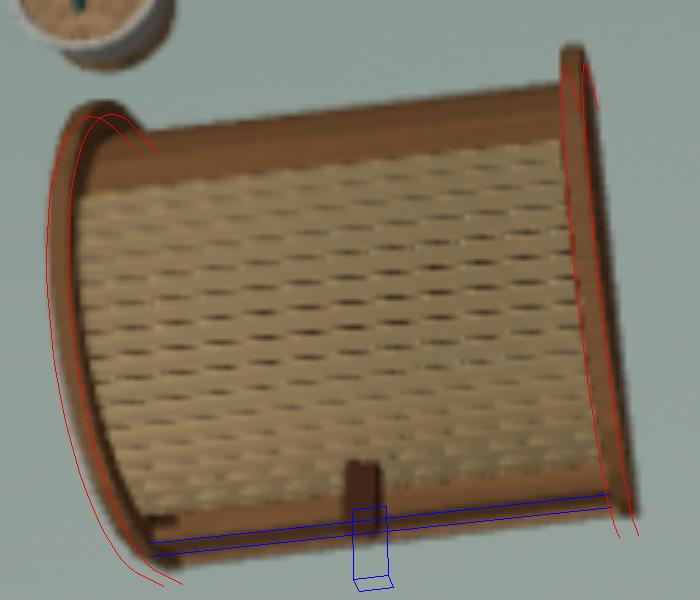

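View pics/o2.png

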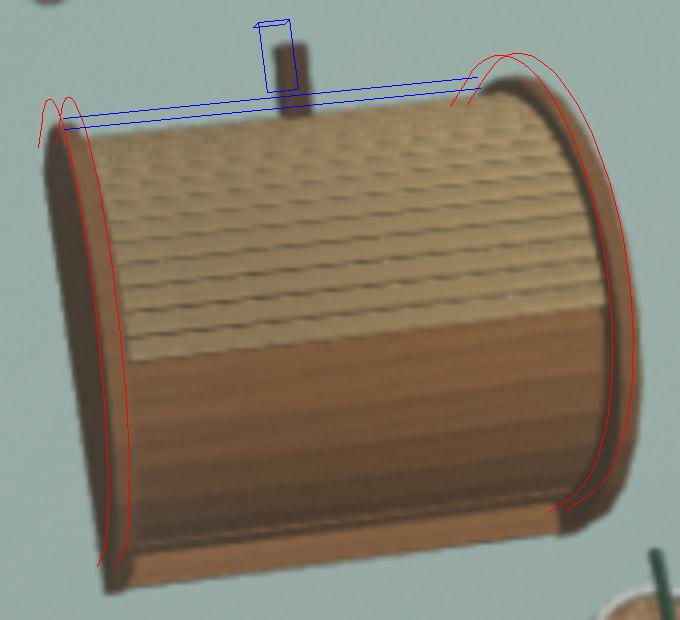

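```bash
cat > fit5.py <<'E'
from fit import *
w=load('w1')
wp=lambda u,v:np.array((150+u/2.3,170+v/2.3))
H=[((306,199.1),(178,-8,-10)),((324.6,199),(178,-8,10)),((308,236.5),(133,8,-10)),((325.3,236.5),(133,8,10))]
ARCW=[(wp(37,200),-150),(wp(62,128),-150),(wp(722,180),150),(wp(692,100),150)]
TL=[(165+u/5,105+v/5) for u,v in((24,180),(30,260),(52,370),(85,450))]
TR=[(255+(u-200)/5,100+v/5) for u,v in((317,120),(329,230),(344,350))]
SR=[(450+(u-160)/4,195+v/4) for u,v in((340,300),(335,230),(315,150),(280,75),(327,400))]
HT=[(T,tp(345,533),hd(178,-8,10)),(T,tp(380,537),hd(178,-8,-10)),(S,sp(274,46),hd(178,8,-10)),(S,sp(306,43),hd(178,8,10))]
th=np.linspace(0,np.pi,400)
arc=lambda y:[[142*np.cos(t),y,45+142*np.sin(t)] for t in th]
def curve(d,p,pts,y,o):
    q=proj(d,W(p,arc(y)))+o;r=[]
    for u in pts:
        i=min(max(np.argmin(((q-u)**2).sum(1)),1),398);t=q[i+1]-q[i-1];r.append((q[i]-u)@np.array([-t[1],t[0]])/np.linalg.norm(t))
    return r
def r5(p):
    r=[];ow,oT,oS=p[3:5],p[5:7],p[7:9]
    for uv,P in H: r+=list(proj(w,W(p,hd(*P)))[0]+ow-uv)
    for u,y in ARCW: r+=curve(w,p,[u],y,ow)
    q=proj(w,W(p,[[-134,-20,62]]))[0]+ow; r.append(q[1]-202.3)
    for d,uv,P in HT: r+=list(proj(d,W(p,P))[0]+(oT if d is T else oS)-uv)
    r+=curve(T,p,TL,150,oT)+curve(T,p,TR,-150,oT)+curve(S,p,SR,150,oS)
    return np.concatenate([r,p[3:9]])
r=least_squares(r5,[.657,.084,.12]+[0]*6,diff_step=1e-4);p=r.x
if __name__=='__main__':
    print(r.x.round(4),np.degrees(r.x[2]));print(r.fun.round(1))
    draw(p,w,'w1','o3',(150,160,490,310),2.3)
    draw(p,T,'top0','o1',(160,95,300,215),5);draw(p,S,'scene0','o2',(335,180,505,335),4)
    print(W(p,[hd(162,0,0)]))
E
python3 fit5.py
```

```text
[0.65677157 0.08904594 0.12667695] 7.258054471321188 [-0.7  1.7  0.1  1.5 -0.1  1.6 -0.4  3.3 -0.5  1.8]
[ 0.6647  0.0818  0.1081  0.0108  2.8961 -0.6048 -0.7185  0.6031 -2.6935] 6.191796282308859
[ 1.9 -8.3  1.3 -8.  -0.1 -5.2  0.  -5.   5.4  6.5 -6.9 -8.7 12.6  1.2
  1.2  1.1 -0.1 -0.8  1.3 -1.   1.5 -0.1 -0.2 -0.4 -0.9  0.2  1.1  1.7
 -0.3 -0.6  0.1  0.9  1.2  0.   2.9 -0.6 -0.7  0.6 -2.7]
[[0.51063872 0.06505309 0.09236422]]
```

View pics/o3.png

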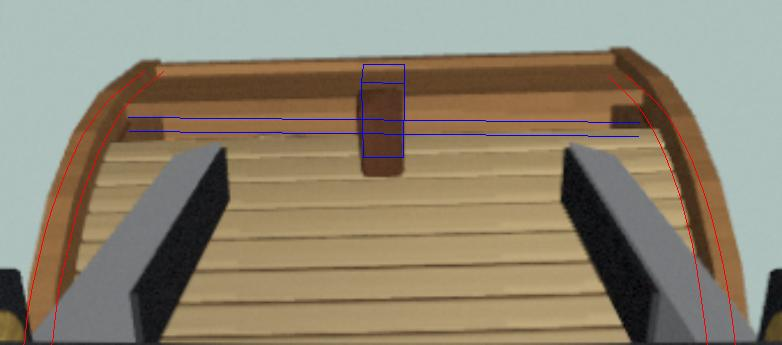

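View pics/o1.png

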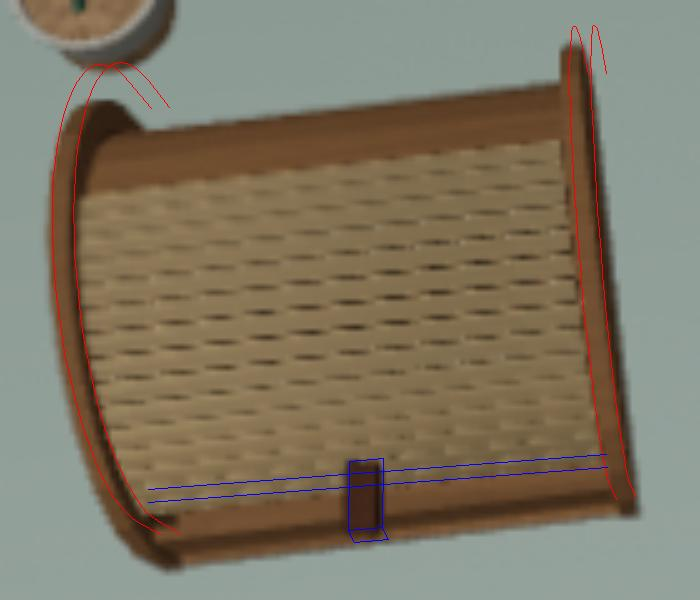

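View pics/o2.png

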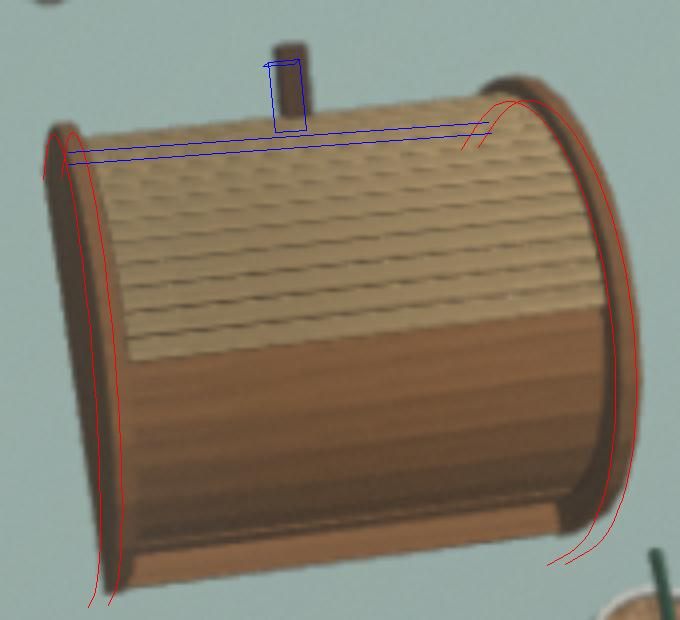

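```bash
cat > fit6.py <<'E'
from fit5 import *
def hq(r,t,y,q):
    b=a+q; return [-(r*np.cos(b))+t*np.sin(b), y, 45+r*np.sin(b)+t*np.cos(b)]
HT6=[(T,tp(345,533),(178,-8,10)),(T,tp(380,537),(178,-8,-10)),(S,sp(274,46),(178,8,-10)),(S,sp(306,43),(178,8,10))]
def r6(p):
    r=[];ow,oT,oS=p[3:5],p[5:7],p[7:9];q=p[9]
    for uv,P in H: r+=list(proj(w,W(p,hq(*P,q)))[0]+ow-uv)
    for u,y in ARCW: r+=curve(w,p,[u],y,ow)
    for d,uv,P in HT6: r+=list(proj(d,W(p,hq(*P,q)))[0]+(oT if d is T else oS)-uv)
    r+=curve(T,p,TL,150,oT)+curve(T,p,TR,-150,oT)+curve(S,p,SR,150,oS)
    r+=list(proj(S,W(p,[142,-150,0]))[0]+oS-(363,328))
    return np.concatenate([r,p[3:9]])
r=least_squares(r6,[.657,.084,.12]+[0]*6+[.1],diff_step=1e-4,loss='soft_l1');p=r.x
if __name__=='__main__':
    print(r.x.round(4),np.degrees(r.x[2]));print(r.fun.round(1))
    import fit
    fit.hd=lambda r,t,y:hq(r,t,y,p[9])
    draw(p,w,'w1','o3',(150,160,490,310),2.3)
    draw(p,T,'top0','o1',(160,95,300,215),5);draw(p,S,'scene0','o2',(335,180,505,335),4)
    print(W(p,[hq(162,0,0,p[9])]))
E
python3 fit6.py;python3 -c "
import cv2,numpy as np
a=cv2.imread('pics/o1.png');b=cv2.imread('pics/o2.png');b=cv2.resize(b,None,fx=.85,fy=.85);a=cv2.resize(a,None,fx=.85,fy=.85)
print(a.shape,b.shape);c=cv2.imread('pics/o3.png');cv2.imwrite('pics/o123.png',cv2.resize(np.vstack([np.hstack([a[:510],np.pad(b,((0,0),(0,0),(0,0)))[:510]])]),None,fx=.68,fy=.68))"
```

```text
[0.65677157 0.08904594 0.12667695] 7.258054471321188 [-0.7  1.7  0.1  1.5 -0.1  1.6 -0.4  3.3 -0.5  1.8]
[ 0.6512  0.0827  0.1334  0.1072 -0.1017  0.6625  0.2792  0.1191  0.5376
  0.2156] 7.640448500232079
[-1.2 -1.2  0.2 -1.4 -1.4  1.2 -0.   0.9  1.   0.4 -0.   0.3  0.4  0.1
  0.5 -1.4  0.7 -0.3  0.6 -0.3 -0.5 -0.2  0.2  1.   0.1  0.6  0.8 -0.6
 -0.8 -0.1  1.   0.4 -3.7  0.3  0.1 -0.1  0.7  0.3  0.1  0.5]
[[0.51129545 0.06391534 0.12441409]]
(510, 595, 3) (527, 578, 3)
```

View pics/o123.png

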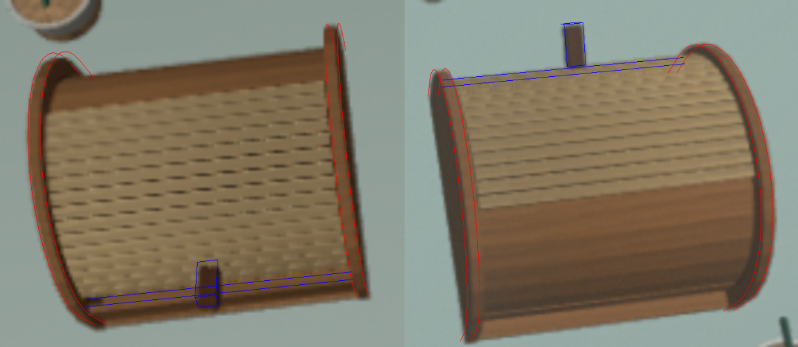

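View pics/o3.png

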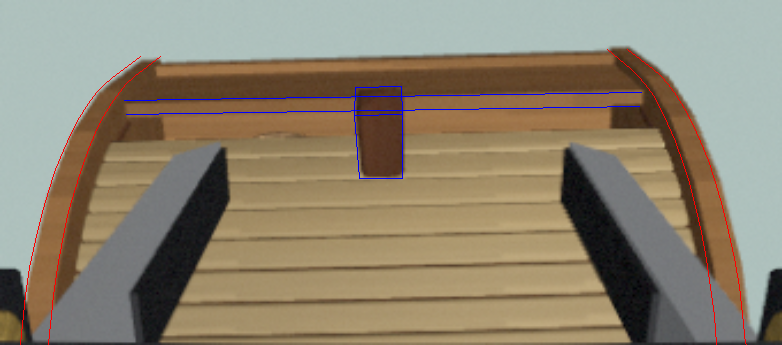

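```bash
python3 -c "
from h import *
go((.510,.064,.2,97.6),(.510,.064,.122,97.6))"
```

```text
t 1.45 pos [0.484  0.0682 0.2495] ang 96.9 F [-0.4  1.2 -0.2] w 94.1 q [  4.   8.  95.   0.  77. -93.]
[-0.0146  0.0507  0.0989] -0.024
[-0.0146  0.0508  0.2549] -0.024
```

Request:
apply_moves:
  series: [94, -0.015, 0.051, 0.1, -0.024, 94, -0.015, 0.051, 0.18, -0.024, 94, -0.015, 0.051, 0.255, -0.024, 40, -0.015, 0.051, 0.255, -0.024, 40, -0.015, 0.051, 0.255, -0.024]

```text
t: 2.08
ee_pos: [0.5111, 0.0639, 0.1239]
tcp_rot: [[-0.133, 0.991, 0.002], [0.991, 0.133, 0.0], [-0.0, 0.002, -1.0]]
contact_force: [-0.0, -0.2, 0.3]
grip_width: 0.0772
```

```bash
python3 -c "
from h import *
go((.510,.064,.122,97.6))
snap('wrist','w2');crop('w2','w2c',200,130,440,300,3.2)"
```

```text
t 2.08 pos [0.5111 0.0639 0.1239] ang 97.6 F [-0.  -0.2  0.3] w 77.2 q [  3.  19.  99.   0.  62. -95.]
[ 0.0005 -0.0021  0.0037] 0.002
```

View pics/w2c.png

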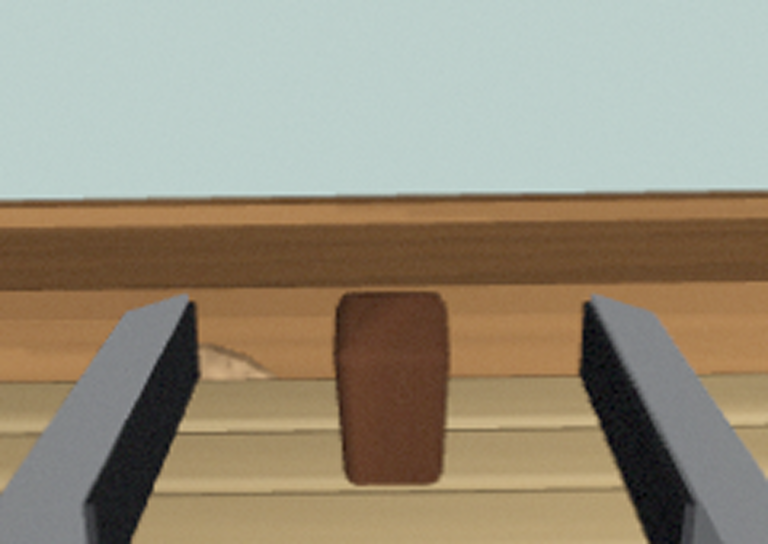

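Handle (crop 390,390) is centred between the pads. The coaster edge shows through the gap on the bin's -y side (crop 235,362). Closing on the handle.

Request:
apply_moves:
  series: [10, 0, 0, 0.003, 0, 10, 0, 0, 0.003, 0, 10, 0, 0, 0.003, 0, 10, 0, 0, 0.003, 0, 10, 0, 0, 0.003, 0]

```text
t: 2.75
ee_pos: [0.5106, 0.063, 0.1207]
tcp_rot: [[-0.132, 0.991, -0.0], [0.991, 0.132, 0.0], [0.0, -0.0, -1.0]]
contact_force: [0.0, -0.1, 0.8]
grip_width: 0.0238
```

```bash
cat > arc.py <<'E'
from h import *
import sys
# arc about axis; start angle from current pos: stay on own radius
bx,by,yaw=.6512,.0827,.1334
s=env.sense();p=s['ee_pos']; c,sn=np.cos(yaw),np.sin(yaw)
X=c*(p[0]-bx)+sn*(p[1]-by);Y=-sn*(p[0]-bx)+c*(p[1]-by);Z=p[2]+.002-.045
print('bin rel',X,Y,Z,'r',np.hypot(X,Z),'ang',np.degrees(np.arctan2(Z,-X)))
r=.162
def pt(deg,Y=Y,r=r):
    b=np.radians(deg);x=-r*np.cos(b);return (bx+c*x-sn*Y,by+sn*x+c*Y,.045+r*np.sin(b)-.002,97.6)
go(*[pt(float(a)) for a in sys.argv[1:]])
E
python3 arc.py 35 41 47 53 59
```

```text
bin rel -0.14194023639144335 -0.0008425825630091477 0.07769743889621726 r 0.16181447005101315 ang 28.69609577626126
t 2.75 pos [0.5106 0.063  0.1207] ang 97.6 F [ 0.  -0.1  0.8] w 23.8 q [  3.  19.  99.   0.  62. -95.]
[ 0.      0.0185 -0.0304] -0.001
[ 0.0001  0.0394 -0.0572] -0.001
[ 0.0001  0.0629 -0.0816] -0.001
[ 1.000e-04  8.890e-02 -1.034e-01] -0.001
[ 0.0002  0.117  -0.1223] -0.001
```

Request:
apply_moves:
  series: [10, 0, 0, 0, 0, 10, 0, 0, 0, 0, 10, 0, 0.018, -0.03, 0, 10, 0, 0.039, -0.057, 0, 10, 0, 0.063, -0.082, 0]

```text
t: 3.38
ee_pos: [0.5412, 0.0688, 0.161]
tcp_rot: [[-0.133, 0.991, -0.003], [0.991, 0.133, 0.002], [0.003, -0.003, -1.0]]
contact_force: [0.2, 11.3, -8.9]
grip_width: 0.0198
```

```bash
python3 arc.py 53 59 65 71 77
```

```text
bin rel -0.11089386205049631 0.0008125473016768955 0.1180416038860365 r 0.1619607016793347 ang 46.78828756751834
t 3.38 pos [0.5412 0.0688 0.161 ] ang 97.6 F [ 0.2 11.3 -8.9] w 19.8 q [  3.  20.  92.   0.  68. -94.]
[ 0.0001  0.0267 -0.0227] 0.001
[ 0.0001  0.0548 -0.0418] 0.001
[ 0.0002  0.0847 -0.0578] 0.001
[ 0.0002  0.1161 -0.0706] 0.001
[ 0.0003  0.1487 -0.08  ] 0.001
```

Request:
apply_moves:
  series: [10, 0.002, 0.027, -0.023, 0, 10, 0.003, 0.055, -0.042, 0, 10, 0.003, 0.085, -0.058, 0, 10, 0.003, 0.116, -0.071, 0, 10, 0.003, 0.149, -0.08, 0]

```text
t: 4.0
ee_pos: [0.6149, 0.0796, 0.2008]
tcp_rot: [[-0.133, 0.991, -0.004], [0.991, 0.133, 0.002], [0.002, -0.004, -1.0]]
contact_force: [-5.0, 7.8, -5.4]
grip_width: 0.0196
```

```bash
python3 arc.py 83 89 95 102 109
```

```text
bin rel -0.036391018305097944 0.0017673457841954408 0.15775648981429113 r 0.16189940176482592 ang 77.01032313443935
t 4.0 pos [0.6149 0.0796 0.2008] ang 97.6 F [-5.   7.8 -5.4] w 19.6 q [  4.  27.  76.   0.  77. -94.]
[ 0.      0.0333 -0.0062] 0.001
[ 0.      0.0671 -0.0087] 0.001
[ 1.00e-04  1.01e-01 -7.60e-03] 0.001
[ 1.000e-04  1.401e-01 -1.900e-03] 0.001
[1.000e-04 1.783e-01 8.500e-03] 0.001
```

Request:
apply_moves:
  series: [10, 0.002, 0.033, -0.006, 0, 10, 0.002, 0.067, -0.009, 0, 10, 0.002, 0.101, -0.008, 0, 10, 0.002, 0.14, -0.002, 0, 10, 0.002, 0.178, 0.008, 0]

```text
t: 4.62
ee_pos: [0.7041, 0.0926, 0.1983]
tcp_rot: [[-0.133, 0.991, 0.001], [0.991, 0.133, 0.002], [0.002, 0.001, -1.0]]
contact_force: [-1.9, 8.5, 4.9]
grip_width: 0.0188
```

```bash
python3 arc.py 110 112 114
```

```text
bin rel 0.05376900265361798 0.0028223702117999867 0.15531722199665388 r 0.16436102060745011 ang 109.0952540273129
t 4.62 pos [0.7041 0.0926 0.1983] ang 97.6 F [-1.9  8.5  4.9] w 18.8 q [  5.  40.  58.   0.  83. -93.]
[-0.      0.0033  0.0062] 0.001
[-0.      0.0138  0.0102] 0.001
[-0.      0.0242  0.0147] 0.001
```

Push slightly further to feel the stop.

Request:
apply_moves:
  series: [10, 0.001, 0.008, 0.006, 0, 10, 0.001, 0.016, 0.008, 0, 10, 0.001, 0.016, 0.008, 0, 10, 0.001, 0.016, 0.008, 0, 10, 0.001, 0.016, 0.008, 0]

```text
t: 5.25
ee_pos: [0.7123, 0.0939, 0.1953]
tcp_rot: [[-0.133, 0.991, 0.004], [0.991, 0.133, 0.002], [0.001, 0.004, -1.0]]
contact_force: [5.1, 6.9, 7.0]
grip_width: 0.0182
```

```bash
python3 arc.py 112 ; python3 -c "
from h import *
snap('top','t1');crop('t1','t1c',160,95,300,215,5)"
```

```text
bin rel 0.062078581160470866 0.002990023580038099 0.15227265681342234 r 0.16444060402441807 ang 112.17976041364209
t 5.25 pos [0.7123 0.0939 0.1953] ang 97.6 F [5.1 6.9 7. ] w 18.2 q [  5.  41.  56.   0.  83. -93.]
[-0.     -0.0028  0.0041] 0.001
```

View pics/t1c.png

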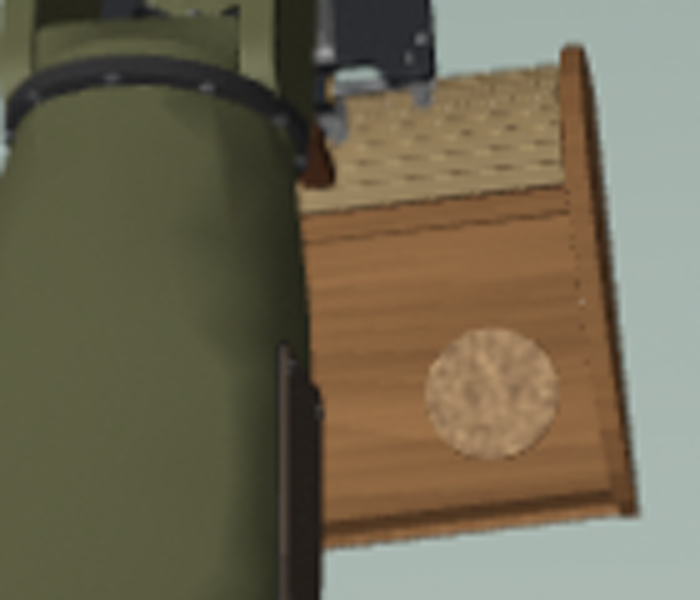

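Request:
apply_moves:
  series: [40, 0, -0.006, -0.004, 0, 40, 0, -0.006, -0.004, 0, 40, 0, -0.006, -0.004, 0, 40, 0, -0.006, -0.15, 0, 60, 0, -0.006, -0.2, 0]

```text
t: 5.92
ee_pos: [0.7087, 0.0922, 0.2968]
tcp_rot: [[-0.132, 0.991, 0.003], [0.991, 0.132, 0.0], [-0.0, 0.003, -1.0]]
contact_force: [-0.0, 0.4, 0.2]
grip_width: 0.0465
```

```bash
python3 -c "
from h import *
go((.60,-.05,.32,97.6),(.4,-.2,.3,97.6))
print(onz(load('t1'),258.2,173.6,.016))
"
```

```text
t 5.92 pos [0.7087 0.0922 0.2968] ang 97.6 F [-0.   0.4  0.2] w 46.5 q [  4.  38.  47.  -0.  95. -93.]
[-0.2533 -0.2527 -0.0471] -0.001
[-0.4981 -0.6888 -0.0082] -0.001
[0.60082681 0.00916502 0.016     ]
```

```bash
python3 -c "
from h import *
go((.44,-.325,.25,67.6))"
```

```text
t 5.92 pos [0.7087 0.0922 0.2968] ang 97.6 F [-0.   0.4  0.2] w 46.5 q [  4.  38.  47.  -0.  95. -93.]
[-0.7564 -0.6427  0.092 ] 1.046
```

Request:
apply_moves:
  series: [60, -0.755, -0.64, 0.08, 1, 60, -0.755, -0.64, 0.08, 1, 60, -0.755, -0.64, 0.08, 1, 60, -0.755, -0.64, 0.08, 1, 60, -0.755, -0.64, 0.08, 1]

```text
t: 6.55
ee_pos: [0.5387, -0.1713, 0.2684]
tcp_rot: [[0.36, 0.933, 0.0], [0.933, -0.36, -0.0], [-0.0, 0.0, -1.0]]
contact_force: [0.8, -0.7, -0.4]
grip_width: 0.06
```

```bash
python3 -c "
from h import *
go((.44,-.325,.22,67.6))
snap('top','t2');crop('t2','t2c',160,85,300,215,5)"
```

```text
t 6.55 pos [ 0.5387 -0.1713  0.2684] ang 68.9 F [ 0.8 -0.7 -0.4] w 60.0 q [-21.  17.  81.  -0.  82. -90.]
[-0.3579 -0.0737  0.0968] 0.046
```

View pics/t2c.png

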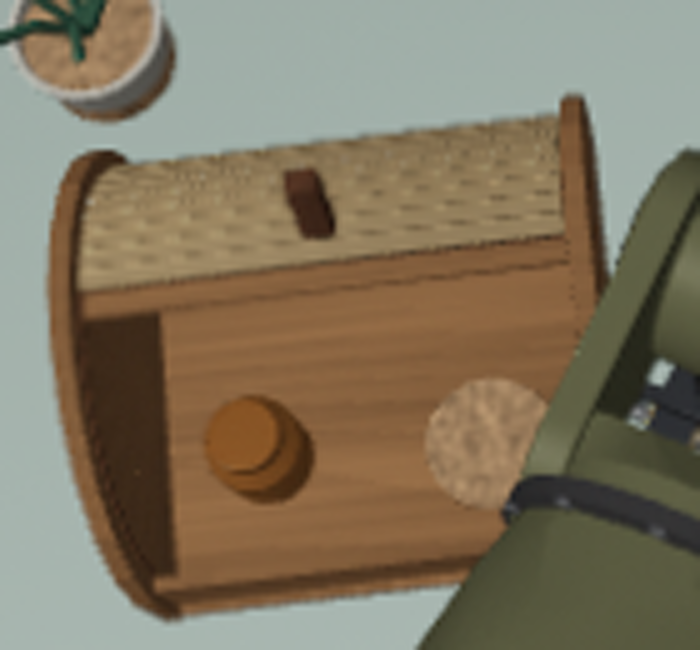

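Run:
```python
from h import *
from fit import W
a=np.radians(17);p=(.6512,.0827,.1334)
def hq(r,t,y,q):
    b=a+q; return [-(r*np.cos(b))+t*np.sin(b), y, 45+r*np.sin(b)+t*np.cos(b)]
d=load('t2')
for q in(1.5,1.55,1.6): print(q,((proj(d,W(p,[hq(133,-8,-10,q),hq(133,-8,10,q),hq(178,8,10,q),hq(178,8,-10,q),hq(178,-8,-10,q)]))+[.66,.28]-[160,85])*5).round().tolist())
```

```text
[0.65677157 0.08904594 0.12667695] 7.258054471321188 [-0.7  1.7  0.1  1.5 -0.1  1.6 -0.4  3.3 -0.5  1.8]
1.5 [[343.0, 244.0], [307.0, 248.0], [287.0, 177.0], [324.0, 173.0], [324.0, 198.0]]
1.55 [[342.0, 233.0], [307.0, 237.0], [287.0, 164.0], [324.0, 160.0], [324.0, 184.0]]
1.6 [[342.0, 223.0], [307.0, 227.0], [288.0, 152.0], [324.0, 148.0], [324.0, 171.0]]
```

Request:
apply_moves:
  series: [60, -0.358, -0.074, 0.097, 0.046, 60, -0.358, -0.074, 0.097, 0.046, 60, -0.358, -0.074, 0.097, 0.046, 60, -0.358, -0.074, 0.097, 0.046, 60, -0.358, -0.074, 0.097, 0.046]

```text
t: 7.22
ee_pos: [0.4415, -0.3233, 0.2202]
tcp_rot: [[0.381, 0.924, 0.0], [0.924, -0.381, 0.0], [0.0, 0.0, -1.0]]
contact_force: [1.1, 0.6, -0.6]
grip_width: 0.0598
```

```bash
python3 -c "
from h import *
go((.44,-.325,.22,67.6))
snap('wrist','w3')"
```

```text
t 7.22 pos [ 0.4415 -0.3233  0.2202] ang 67.6 F [ 1.1  0.6 -0.6] w 59.8 q [ -40.   17.   88.    0.   75. -108.]
[-0.0042 -0.0015  0.0003] -0.001
```

View pics/w3.png

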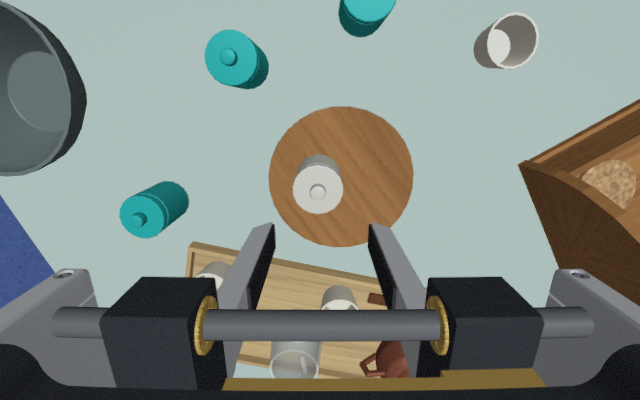

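Run:
```python
from h import *
from fit import W
p=(.6512,.0827,.1334)
d=load('t2')
f=lambda P:((proj(d,W(p,P))+[.66,.28]-[160,85])*5).round().tolist()
for A in (92,94,96,98,100):
    b=np.radians(A);print(A,f([[-133*np.cos(b),s*138,45+133*np.sin(b)] for s in(1,-1)]))
print('hood',[f([[0,s*138,45+r] for s in(1,-1)]) for r in(115,120,125)])
print('wall top rim corners', f([[0,138,187],[0,-138,187],[-134,138,62],[-134,-138,62]]))
w=load('w3')
for n,c,z in(('knob',(318,191),.103),('lid',(317.7,189),.091)): print(n,onz(w,*c,z))
print('tt',onz(w,341,177,.022))
crop('w3','w3c',285,145,365,220,8)
print('lidproj',proj(w,[[.44,-.325,.091],[.44,-.325,.103]]))
```

```text
[0.65677157 0.08904594 0.12667695] 7.258054471321188 [-0.7  1.7  0.1  1.5 -0.1  1.6 -0.4  3.3 -0.5  1.8]
92 [[79.0, 301.0], [575.0, 249.0]]
94 [[79.0, 293.0], [574.0, 241.0]]
96 [[79.0, 285.0], [574.0, 234.0]]
98 [[79.0, 278.0], [573.0, 226.0]]
100 [[79.0, 270.0], [572.0, 219.0]]
hood [[[90.0, 318.0], [579.0, 268.0]], [[87.0, 316.0], [578.0, 265.0]], [[84.0, 313.0], [577.0, 262.0]]]
wall top rim corners [[73.0, 304.0], [574.0, 252.0], [154.0, 582.0], [613.0, 535.0]]
knob [ 0.43988727 -0.32642603  0.103     ]
lid [ 0.44098828 -0.32734538  0.091     ]
tt [ 0.45543609 -0.3031474   0.022     ]
lidproj [[319.47387252 187.26613472]
 [319.4058167  190.56137033]]
```

View pics/w3c.png

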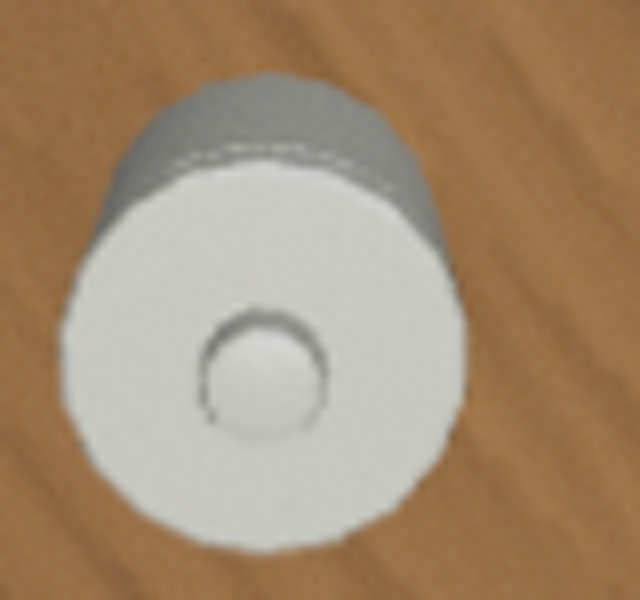

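Both the handle and the slat edge in the top view put the cover at about 1.53 rad, short of 1.6: the grip slipped. I'll go back and push the handle to its stop before taking the caddy.

```bash
python3 -c "
from h import *
go((.664,.0855,.27,97.6))"
```

```text
t 7.28 pos [ 0.4419 -0.3229  0.2204] ang 67.6 F [0.2 0.2 0.4] w 59.9 q [ -40.   17.   88.    0.   75. -108.]
[ 0.9244  0.1002 -0.0992] -1.046
```

Request:
apply_moves:
  series: [0, 0.93, 0.1, -0.1, -1, 0, 0.93, 0.1, -0.1, -1, 0, 0.93, 0.1, -0.1, -1, 0, 0.93, 0.1, -0.1, -1, 0, 0.93, 0.1, -0.1, -1]

```text
t: 7.9
ee_pos: [0.5906, -0.0468, 0.2541]
tcp_rot: [[-0.111, 0.994, 0.001], [0.994, 0.111, -0.0], [-0.0, 0.001, -1.0]]
contact_force: [-0.5, -0.2, 0.5]
grip_width: 0.0133
```

```bash
python3 -c "
from h import *
go((.664,.0855,.27,97.6))"
```

```text
t 7.9 pos [ 0.5906 -0.0468  0.2541] ang 96.4 F [-0.5 -0.2  0.5] w 13.3 q [  -8.   21.   77.    0.   81. -104.]
[ 0.2466  0.1753 -0.0316] -0.042
```

Request:
apply_moves:
  series: [0, 0.247, 0.175, -0.03, -0.042, 0, 0.247, 0.175, -0.03, -0.042, 0, 0.247, 0.175, -0.03, -0.042, 0, 0.247, 0.175, 0.04, -0.042, 0, 0.247, 0.175, 0.108, -0.042]

```text
t: 8.52
ee_pos: [0.6631, 0.0843, 0.1986]
tcp_rot: [[-0.133, 0.991, 0.001], [0.991, 0.133, 0.0], [0.0, 0.001, -1.0]]
contact_force: [0.8, 0.6, -0.4]
grip_width: 0.0006
```

```bash
python3 arc.py;  python3 -c "
from h import *
snap('wrist','w4');crop('w4','w4c',200,130,440,300,3.2)"
```

```text
bin rel 0.012019135429253942 1.1103179873860535e-05 0.15561858245658977 r 0.15608203875611434 ang 94.41644760000345
t 8.53 pos [0.6631 0.0843 0.1986] ang 97.6 F [ 0.8  0.6 -0.4] w 0.6 q [  4.  34.  67.   0.  79. -94.]
```

View pics/w4c.png

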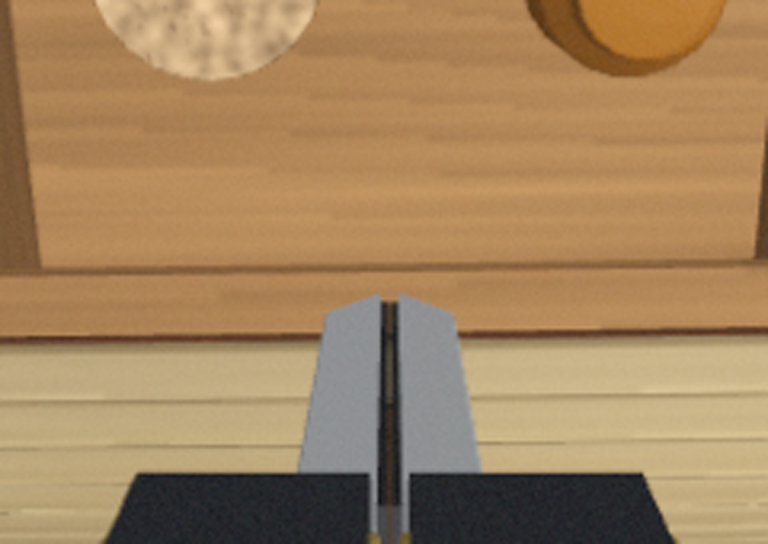

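Request:
apply_moves:
  series: [0, 0, 0.02, 0, 0, 0, 0, 0.03, 0, 0, 0, 0, 0.036, 0, 0, 0, 0, 0.042, 0, 0, 0, 0, 0.048, 0, 0]

```text
t: 9.2
ee_pos: [0.6821, 0.0849, 0.2004]
tcp_rot: [[-0.13, 0.991, -0.015], [0.991, 0.13, -0.001], [0.001, -0.015, -1.0]]
contact_force: [-65.4, -6.4, 23.5]
grip_width: 0.0005
```

```bash
python3 arc.py
```

```text
bin rel 0.03094531870284062 -0.001951827348849894 0.15739866007837766 r 0.16041181672211388 ang 101.12275755831824
t 9.2 pos [0.6821 0.0849 0.2004] ang 97.5 F [-65.4  -6.4  23.5] w 0.5 q [  4.  37.  62.  -0.  82. -93.]
```

Request:
apply_moves:
  series: [0, 0, -0.03, 0, 0, 0, 0, -0.04, -0.01, 0, 0, 0, -0.04, -0.1, 0, 30, 0, -0.04, -0.2, 0, 60, 0, -0.04, -0.2, 0]

```text
t: 9.82
ee_pos: [0.6683, 0.0825, 0.3048]
tcp_rot: [[-0.13, 0.991, 0.009], [0.992, 0.13, 0.001], [-0.001, 0.009, -1.0]]
contact_force: [1.0, 1.0, -1.2]
grip_width: 0.0169
```

```bash
python3 -c "
from h import *
go((.4395,-.3267,.22,67.6))"
```

```text
t 9.82 pos [0.6683 0.0825 0.3048] ang 97.5 F [ 1.   1.  -1.2] w 16.9 q [  4.  31.  56.   0.  92. -94.]
[-0.7519 -0.5615  0.1652] 1.042
```

Request:
apply_moves:
  series: [60, -0.752, -0.562, 0.08, 1, 60, -0.752, -0.562, 0.08, 1, 60, -0.752, -0.562, 0.08, 1, 60, -0.752, -0.562, 0.08, 1, 60, -0.752, -0.562, 0.08, 1]

```text
t: 10.45
ee_pos: [0.5136, -0.1908, 0.2725]
tcp_rot: [[0.361, 0.932, 0.0], [0.932, -0.361, -0.0], [-0.0, 0.0, -1.0]]
contact_force: [1.4, -0.9, 0.2]
grip_width: 0.06
```

```bash
python3 -c "
from h import *
go((.4400,-.3267,.22,67.6))
snap('top','t3');crop('t3','t3c',160,85,300,215,5)"
```

```text
t 10.45 pos [ 0.5136 -0.1908  0.2725] ang 68.8 F [ 1.4 -0.9  0.2] w 60.0 q [-24.  15.  83.  -0.  82. -93.]
[-0.3067 -0.039   0.1049] 0.042
```

View pics/t3c.png

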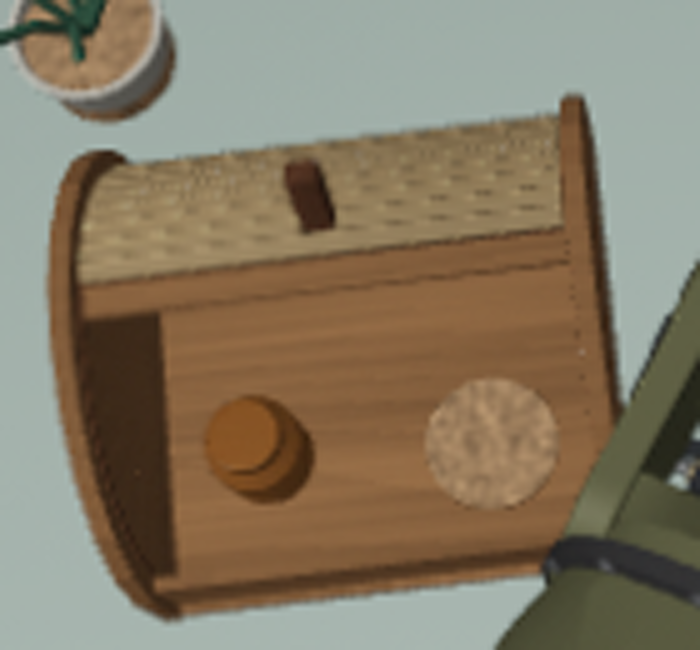

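```bash
python3 -c "
from h import *
w=load('w3');print(onz(w,318,192.7,.103),onz(w,318,189.25,.091))
t=load('t3');print('coaster',onz(t,258.3-.66,173.4-.28,.016),onz(t,258.3,173.4,.016))
go((.4395,-.3265,.15,67.6),(.4395,-.3265,.1095,67.6))"
```

```text
[ 0.44146937 -0.3270867   0.103     ] [ 0.44134519 -0.32716711  0.091     ]
coaster [0.60231768 0.01100617 0.016     ] [0.60147837 0.00888651 0.016     ]
t 10.5 pos [ 0.5107 -0.1959  0.2718] ang 68.6 F [-3.4 -3.7 -0.3] w 59.9 q [-25.  15.  83.  -0.  82. -93.]
[-0.2948 -0.037   0.2442] 0.035
[-0.2946 -0.0369  0.3252] 0.035
```

Request:
apply_moves:
  series: [60, -0.294, -0.034, 0.1, 0.035, 60, -0.294, -0.034, 0.15, 0.035, 60, -0.294, -0.034, 0.2, 0.035, 60, -0.294, -0.034, 0.2, 0.035, 60, -0.294, -0.034, 0.2, 0.035]

```text
t: 11.12
ee_pos: [0.4464, -0.3199, 0.1736]
tcp_rot: [[0.378, 0.926, 0.001], [0.926, -0.378, -0.001], [-0.0, 0.001, -1.0]]
contact_force: [0.9, 0.2, 0.2]
grip_width: 0.06
```

```bash
python3 -c "
from h import *
go((.4413,-.3270,.11,67.6))
w=snap('wrist','w5');crop('w5','w5c',220,140,420,290,4)
print(proj(w,[[.4413,-.327,.103],[.4413,-.327,.091]]))
"
```

```text
t 11.12 pos [ 0.4464 -0.3199  0.1736] ang 67.8 F [0.9 0.2 0.2] w 60.0 q [ -39.   20.   91.    0.   70. -107.]
[-0.017  -0.0043  0.1272] 0.007
[[311.24612073 204.61903829]
 [311.69345729 200.10995885]]
```

View pics/w5c.png

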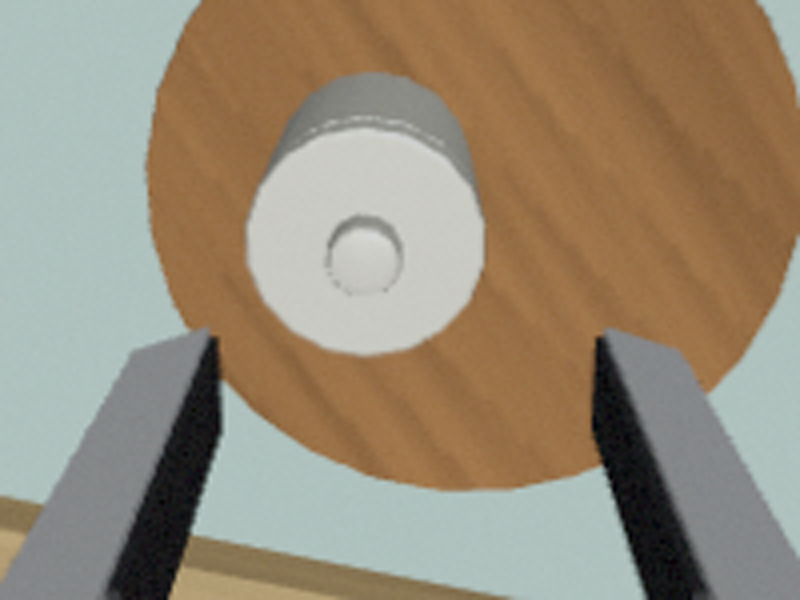

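```bash
python3 -c "
from h import *
w=load('w5');s=env.sense();R=s['tcp_rot'];p=np.array([.4464,-.3199,.1736])
print([proj(w,[p+R@np.array([a,-.008,.017])])[0] for a in(-.03,0,.03)])
go((.4413,-.3272,.125,67.6),(.4413,-.3272,.1098,67.6))
"
```

```text
[array([275.00859626, 222.76011246]), array([321.70787471, 222.69632309]), array([368.40907113, 222.57995521])]
t 11.18 pos [ 0.4467 -0.3197  0.1741] ang 67.9 F [0.8 0.2 0. ] w 59.8 q [ -39.   20.   91.    0.   70. -107.]
[-0.0179 -0.0046  0.0981] 0.009
[-0.0179 -0.0047  0.1285] 0.009
```

Request:
apply_moves:
  series: [40, -0.018, -0.005, 0.06, 0.009, 40, -0.018, -0.005, 0.1, 0.009, 40, -0.018, -0.005, 0.122, 0.009, 40, -0.018, -0.005, 0.124, 0.009, 40, -0.018, -0.005, 0.124, 0.009]

```text
t: 11.8
ee_pos: [0.4406, -0.3275, 0.1117]
tcp_rot: [[0.381, 0.924, 0.001], [0.924, -0.381, -0.001], [-0.0, 0.001, -1.0]]
contact_force: [-0.2, -0.5, -0.2]
grip_width: 0.0401
```

```bash
python3 -c "
from h import *
go((.4413,-.3270,.1095,67.6))
w=snap('wrist','w6');crop('w6','w6c',220,140,420,290,4)
"
```

```text
t 11.8 pos [ 0.4406 -0.3275  0.1117] ang 67.6 F [-0.2 -0.5 -0.2] w 40.1 q [ -40.   24.   94.    0.   62. -108.]
[0.0014 0.0009 0.0044] -0.001
```

View pics/w6c.png

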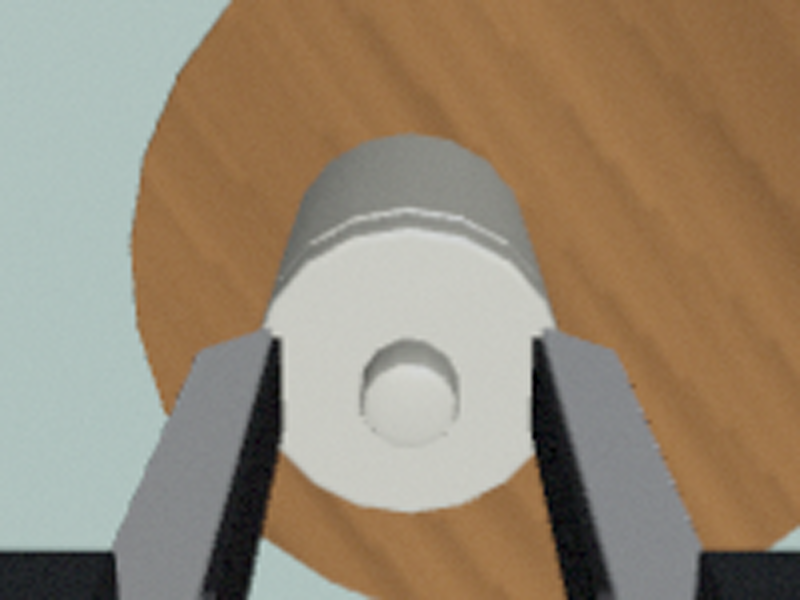

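Knob (crop 410,400) sits centred between the fingertips (crop centre 407). I'll lower 2 mm and close on it.

Request:
apply_moves:
  series: [40, 0.001, 0.001, 0.0045, 0, 25, 0.001, 0.001, 0.0045, 0, 10, 0.001, 0.001, 0.0045, 0, 8, 0.001, 0.001, 0.0045, 0, 8, 0.001, 0.001, 0.0045, 0]

```text
t: 12.48
ee_pos: [0.4407, -0.3272, 0.1085]
tcp_rot: [[0.382, 0.924, 0.0], [0.924, -0.382, -0.0], [0.0, 0.0, -1.0]]
contact_force: [0.2, 0.6, 0.0]
grip_width: 0.0148
```

```bash
python3 -c "
from h import *
go((.4413,-.3270,.1095,67.6))
"
```

```text
t 12.47 pos [ 0.4407 -0.3272  0.1085] ang 67.6 F [0.2 0.6 0. ] w 14.8 q [ -40.   24.   94.    0.   62. -108.]
[ 0.0008  0.001  -0.002 ] -0.002
```

Request:
apply_moves:
  series: [8, 0, 0, -0.01, 0, 8, 0, 0, -0.03, 0, 8, 0, 0, -0.06, 0, 8, 0, 0, -0.1, 0, 8, 0, 0, -0.15, 0]

```text
t: 13.1
ee_pos: [0.4406, -0.3271, 0.1849]
tcp_rot: [[0.382, 0.924, 0.0], [0.924, -0.382, -0.0], [-0.0, 0.0, -1.0]]
contact_force: [0.3, 0.3, -2.7]
grip_width: 0.015
```

```bash
python3 -c "
from h import *
go((.4413,-.3270,.26,67.6),(.602,.010,.30,67.6))
w=snap('wrist','w7')
"
```

```text
t 13.1 pos [ 0.4406 -0.3271  0.1849] ang 67.6 F [ 0.3  0.3 -2.7] w 15.0 q [ -40.   19.   90.   -0.   71. -108.]
[ 0.0007  0.0012 -0.1502] -0.002
[ 0.7464  0.0409 -0.2303] -0.002
```

View pics/w7.png

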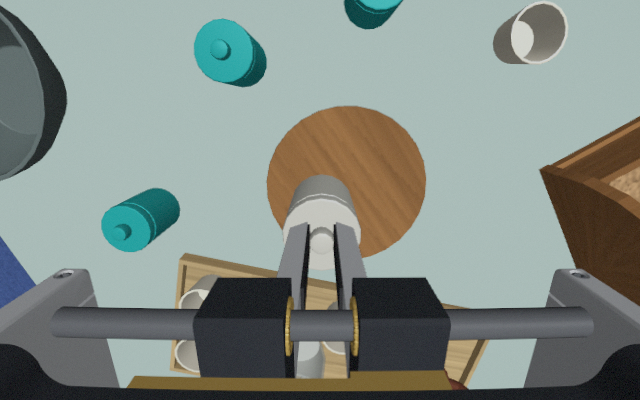

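Caddy is lifted (2.7 N load) and hangs straight under the fingers. Next I raise it and travel to the coaster at moderate speed.

Request:
apply_moves:
  series: [8, 0.03, 0, -0.08, 0, 8, 0.08, 0.005, -0.14, 0, 8, 0.15, 0.01, -0.2, 0, 8, 0.22, 0.015, -0.23, 0, 8, 0.29, 0.02, -0.23, 0]

```text
t: 13.78
ee_pos: [0.5059, -0.196, 0.3002]
tcp_rot: [[0.382, 0.924, 0.003], [0.924, -0.382, -0.001], [-0.0, 0.003, -1.0]]
contact_force: [0.4, -0.0, -3.8]
grip_width: 0.0151
```

```bash
python3 -c "
from h import *
go((.602,.010,.30,67.6))
"
```

```text
t 13.78 pos [ 0.5059 -0.196   0.3002] ang 67.5 F [ 0.4 -0.  -3.8] w 15.1 q [-25.  13.  82.   0.  85. -93.]
[4.542e-01 2.020e-02 3.000e-04] -0.002
```

Request:
apply_moves:
  series: [8, 0.09, 0.004, 0, 0, 8, 0.18, 0.008, 0, 0, 8, 0.27, 0.012, 0, 0, 8, 0.36, 0.016, 0, 0, 8, 0.42, 0.02, 0, 0]

```text
t: 14.4
ee_pos: [0.5952, -0.0049, 0.2986]
tcp_rot: [[0.381, 0.925, 0.0], [0.925, -0.381, 0.0], [0.0, 0.0, -1.0]]
contact_force: [0.1, -0.3, -2.4]
grip_width: 0.015
```

Request:
apply_moves:
  series: [8, 0.02, 0, 0, 0, 8, 0.03, 0, 0, 0, 8, 0.034, 0, 0, 0, 8, 0.034, 0, 0, 0, 8, 0.034, 0, 0, 0]

```text
t: 15.02
ee_pos: [0.6011, 0.0085, 0.2986]
tcp_rot: [[0.382, 0.924, 0.0], [0.924, -0.382, -0.0], [-0.0, 0.0, -1.0]]
contact_force: [0.9, 0.6, -3.2]
grip_width: 0.0149
```

```bash
python3 -c "
from h import *
go((.602,.010,.30,67.6))
snap('wrist','w8'); snap('top','t4');snap('scene','s4');crop('s4','s4c',335,160,505,335,3.4)
"
```

```text
t 15.03 pos [0.6011 0.0085 0.2986] ang 67.5 F [ 0.9  0.6 -3.2] w 14.9 q [ -3.  21.  71.  -0.  87. -70.]
[ 0.0035  0.0005 -0.0029] -0.003
```

View pics/w8.png

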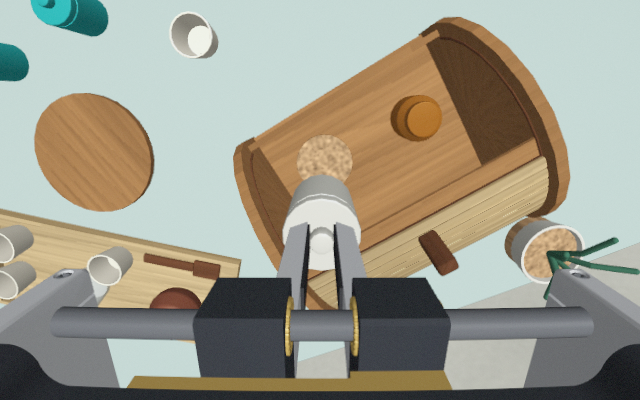

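View pics/s4c.png

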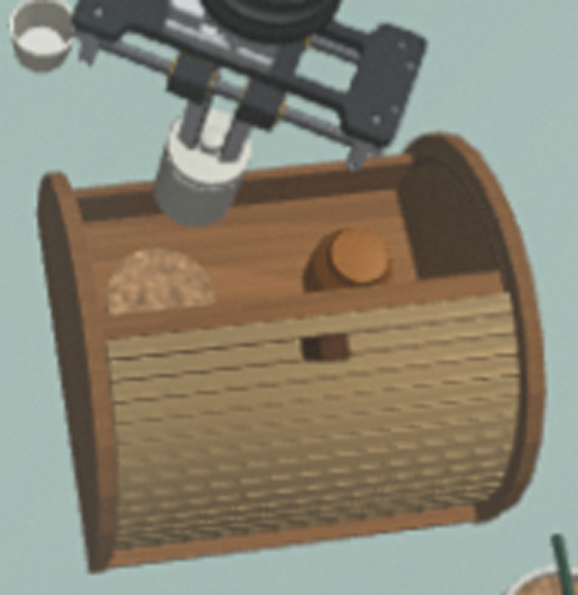

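Run:
```python
from h import *
crop('w8','w8c',280,120,370,200,8)
w=load('w8')
for C in((.602,.010),(.6005,.009),(.604,.012)):
    th=np.linspace(0,2*np.pi,24)
    q=proj(w,[[C[0]+.042*np.cos(t),C[1]+.042*np.sin(t),.016] for t in th])
    print(C,'cols',q[:,0].min(),q[:,0].max(),'top',q[:,1].min(), 'crop',((q.min(0)-[280,120])*8).round(),((q.max(0)-[280,120])*8).round())
```

```text
(0.602, 0.01) cols 294.6055354102925 350.56196345435524 top 132.1626296788216 crop [117.  97.] [564. 540.]
(0.6005, 0.009) cols 293.5880301031991 349.5792141864686 top 131.46600866897455 crop [109.  92.] [557. 535.]
(0.604, 0.012) cols 296.3673792413466 352.2854480783009 top 132.91286323152548 crop [131. 103.] [578. 546.]
```

View pics/w8c.png

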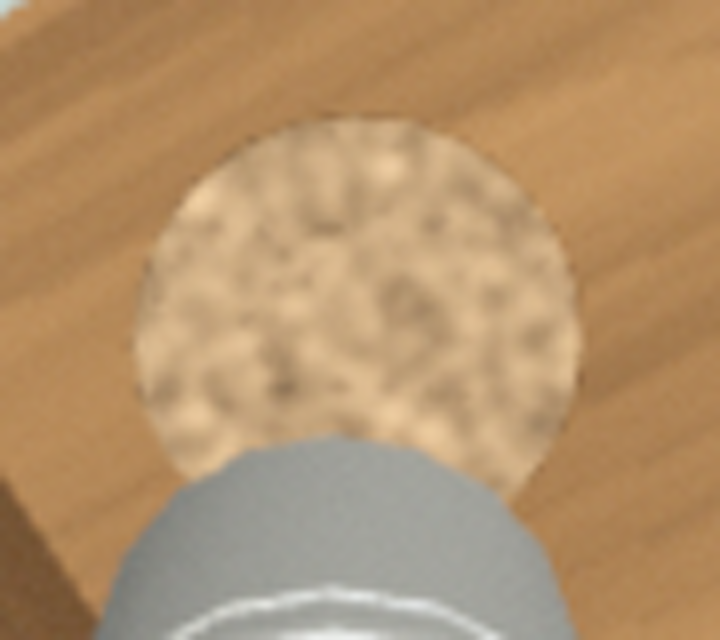

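Run:
```python
from h import *
w=load('w8');P=np.array([.6011,.0085,.2986])
th=np.linspace(0,2*np.pi,90)
circ=lambda c,r,z:np.array([[c[0]+r*np.cos(t),c[1]+r*np.sin(t),z] for t in th])
for nm,z in(('base',P[2]-.0865),('lid',P[2]-.0175)):
    q=proj(w,circ(P,.026,z)); i=q[:,1].argmin();print(nm,q[i],'crop',((q[i]-[280,120])*8).round(), q.min(0),q.max(0))
crop('w8','w8d',270,160,375,280,6)
d=load('t4');
crop('t4','t4c',200,110,300,210,6)
```

```text
base [321.48576343 171.84896133] crop [332. 415.] [291.7546353  171.84896133] [351.52685312 228.72814754]
lid [321.57258873 195.69461965] crop [333. 606.] [281.83927719 195.69461965] [361.71704537 269.22395994]
```

View pics/w8d.png

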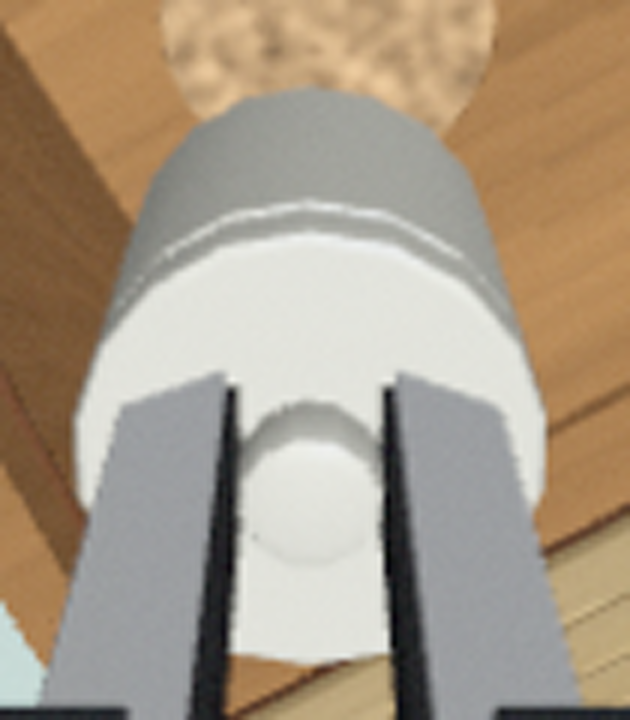

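```bash
python3 -c "
from h import *
go((.604,.012,.14,67.6))
"
```

```text
t 15.18 pos [0.6012 0.0088 0.2985] ang 67.5 F [-0.  -0.5 -2.4] w 15.0 q [ -3.  21.  71.  -0.  87. -70.]
[0.0082 0.0028 0.317 ] -0.002
```

Request:
apply_moves:
  series: [8, 0.008, 0.003, 0.06, -0.002, 8, 0.008, 0.003, 0.14, -0.002, 8, 0.008, 0.003, 0.22, -0.002, 8, 0.008, 0.003, 0.29, -0.002, 8, 0.008, 0.003, 0.32, -0.002]

```text
t: 15.8
ee_pos: [0.6035, 0.0121, 0.1367]
tcp_rot: [[0.381, 0.925, -0.003], [0.925, -0.381, 0.0], [-0.001, -0.002, -1.0]]
contact_force: [0.4, -0.2, -3.0]
grip_width: 0.015
```

```bash
python3 -c "
from h import *
go((.604,.012,.1035,67.6))
snap('wrist','w9');snap('scene','s5');crop('s5','s5c',335,160,505,335,3.4)
"
```

```text
t 15.8 pos [0.6035 0.0121 0.1367] ang 67.6 F [ 0.4 -0.2 -3. ] w 15.0 q [ -2.  29.  83.   0.  68. -70.]
[0.0003 0.0012 0.0663] 0.0
```

View pics/w9.png

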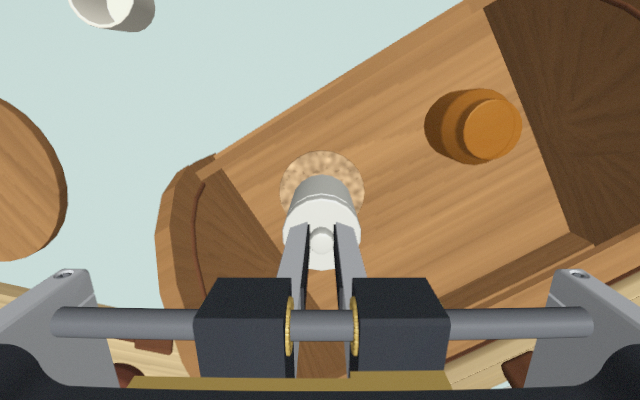

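View pics/s5c.png

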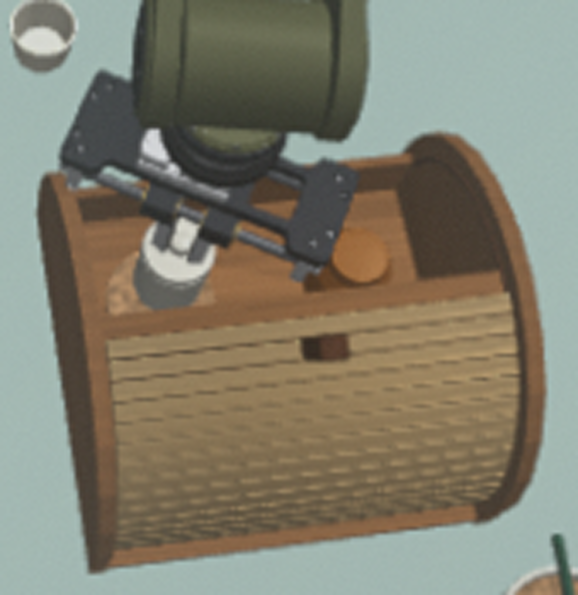

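Request:
apply_moves:
  series: [8, 0, 0.001, 0.02, 0, 8, 0, 0.001, 0.04, 0, 8, 0, 0.001, 0.05, 0, 8, 0, 0.001, 0.058, 0, 8, 0, 0.001, 0.058, 0]

```text
t: 16.52
ee_pos: [0.6045, 0.0119, 0.1093]
tcp_rot: [[0.381, 0.925, -0.0], [0.925, -0.381, -0.0], [-0.0, -0.0, -1.0]]
contact_force: [0.3, -0.2, -1.7]
grip_width: 0.0147
```

```bash
python3 -c "
from h import *
go((.604,.012,.1025,67.6))
snap('wrist','w10')
"
```

```text
t 16.52 pos [0.6045 0.0119 0.1093] ang 67.6 F [ 0.3 -0.2 -1.7] w 14.7 q [ -2.  30.  84.  -0.  65. -70.]
[-0.0003 -0.001   0.0136] 0.0
```

View pics/w10.png

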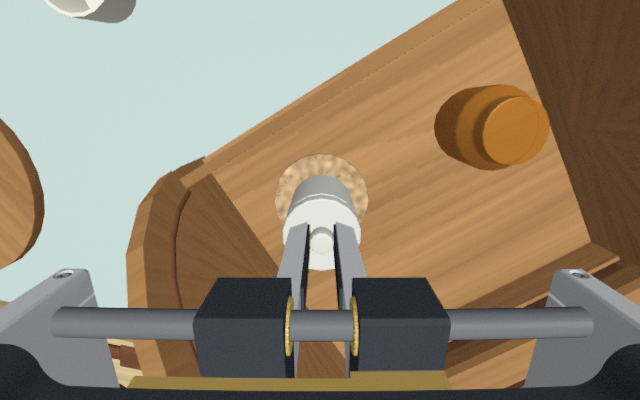

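Request:
apply_moves:
  series: [8, 0, 0, 0.004, 0, 8, 0, 0, 0.008, 0, 8, 0, 0, 0.011, 0, 8, 0, 0, 0.011, 0, 8, 0, 0, 0.011, 0]

```text
t: 17.2
ee_pos: [0.6046, 0.0119, 0.104]
tcp_rot: [[0.381, 0.925, 0.0], [0.925, -0.381, -0.0], [0.0, 0.0, -1.0]]
contact_force: [-0.4, -0.4, -3.2]
grip_width: 0.0148
```

```bash
python3 -c "
from h import *
go((.604,.012,.1025,67.6))
"
```

```text
t 17.2 pos [0.6046 0.0119 0.104 ] ang 67.6 F [-0.4 -0.4 -3.2] w 14.8 q [ -2.  31.  85.  -0.  65. -70.]
[-0.0003 -0.0012  0.003 ] 0.0
```

Request:
apply_moves:
  series: [8, 0, 0, 0.002, 0, 8, 0, 0, 0.003, 0, 8, 0, 0, 0.004, 0, 8, 0, 0, 0.004, 0, 8, 0, 0, 0.004, 0]

```text
t: 17.82
ee_pos: [0.6048, 0.0119, 0.1025]
tcp_rot: [[0.381, 0.925, 0.001], [0.925, -0.381, -0.0], [0.0, 0.001, -1.0]]
contact_force: [-2.6, -0.3, 5.6]
grip_width: 0.0149
```

```bash
python3 -c "
from h import *
go((.604,.012,.1025,67.6));snap('wrist','w11');crop('w11','w11c',240,140,400,280,5)
"
```

```text
t 17.82 pos [0.6048 0.0119 0.1025] ang 67.6 F [-2.6 -0.3  5.6] w 14.9 q [ -2.  31.  85.   0.  64. -70.]
[-0.0005 -0.0015  0.0001] 0.0
```

View pics/w11c.png

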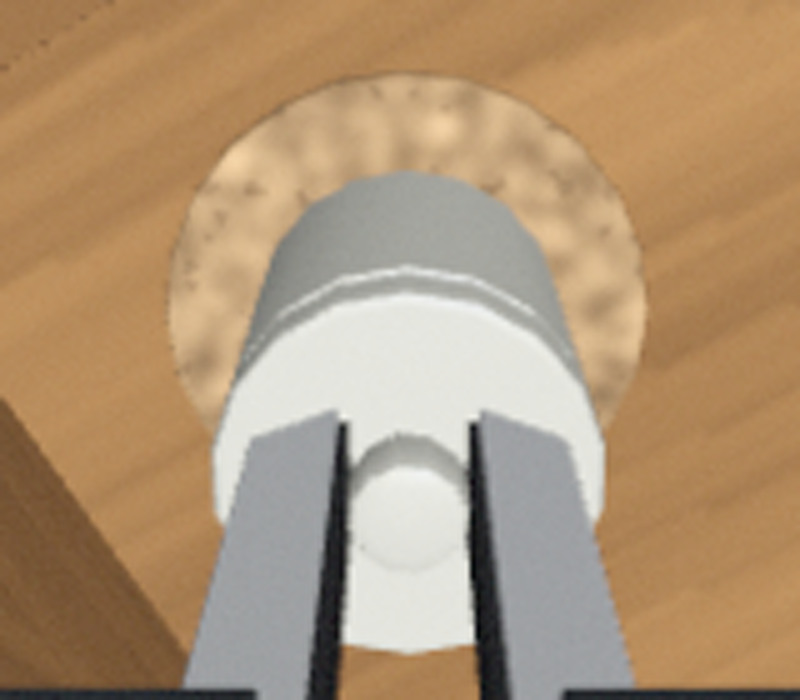

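Request:
apply_moves:
  series: [8, 0, 0, -0.008, 0, 8, 0, -0.005, -0.008, 0, 8, 0, -0.005, -0.008, 0, 8, 0, -0.005, -0.002, 0, 8, 0, -0.005, 0.001, 0]

```text
t: 18.5
ee_pos: [0.6027, 0.0128, 0.1025]
tcp_rot: [[0.381, 0.925, 0.001], [0.925, -0.381, -0.0], [0.0, 0.001, -1.0]]
contact_force: [-5.5, -0.4, 18.4]
grip_width: 0.0148
```

```bash
python3 -c "
from h import *
go((.604,.012,.1025,67.6));snap('wrist','w12');crop('w12','w12c',240,140,400,280,5)
"
```

```text
t 18.5 pos [0.6027 0.0128 0.1025] ang 67.6 F [-5.5 -0.4 18.4] w 14.8 q [ -2.  31.  85.  -0.  64. -70.]
[-0.0005  0.003  -0.0001] 0.0
```

View pics/w12c.png

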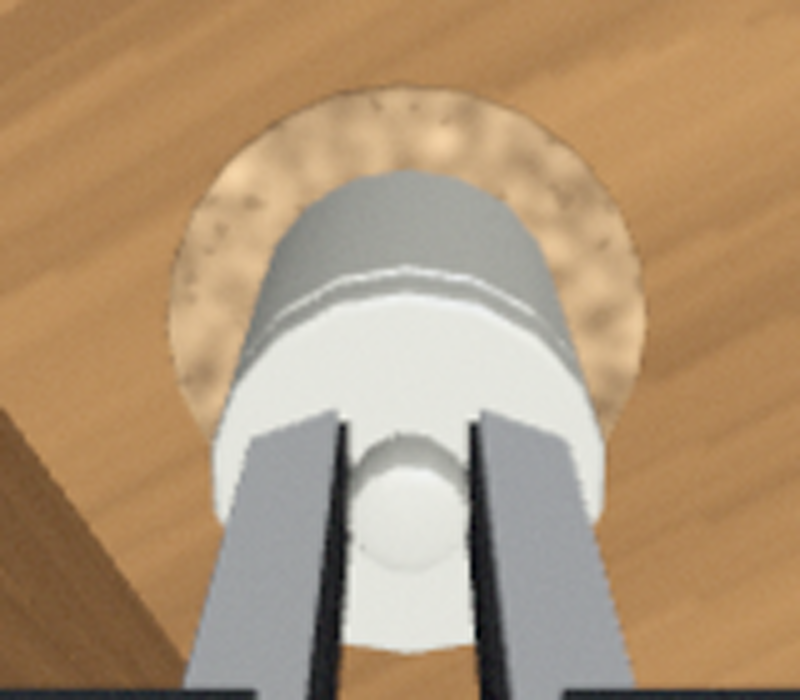

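Request:
apply_moves:
  series: [8, 0, 0, -0.0015, 0, 20, 0, 0, -0.002, 0, 30, 0, 0, -0.002, 0, 36, 0, 0, -0.002, 0, 36, 0, 0, -0.002, 0]

```text
t: 19.18
ee_pos: [0.6023, 0.0129, 0.1023]
tcp_rot: [[0.381, 0.925, -0.0], [0.925, -0.381, -0.0], [-0.0, -0.0, -1.0]]
contact_force: [0.2, -0.5, -0.5]
grip_width: 0.0359
```

```bash
python3 -c "
from h import *
go((.604,.012,.1025,67.6));snap('wrist','w13');crop('w13','w13c',240,140,400,280,5)
"
```

```text
t 19.18 pos [0.6023 0.0129 0.1023] ang 67.6 F [ 0.2 -0.5 -0.5] w 35.9 q [ -2.  31.  85.  -0.  64. -70.]
[-0.0003  0.0039 -0.0003] 0.0
```

View pics/w13c.png

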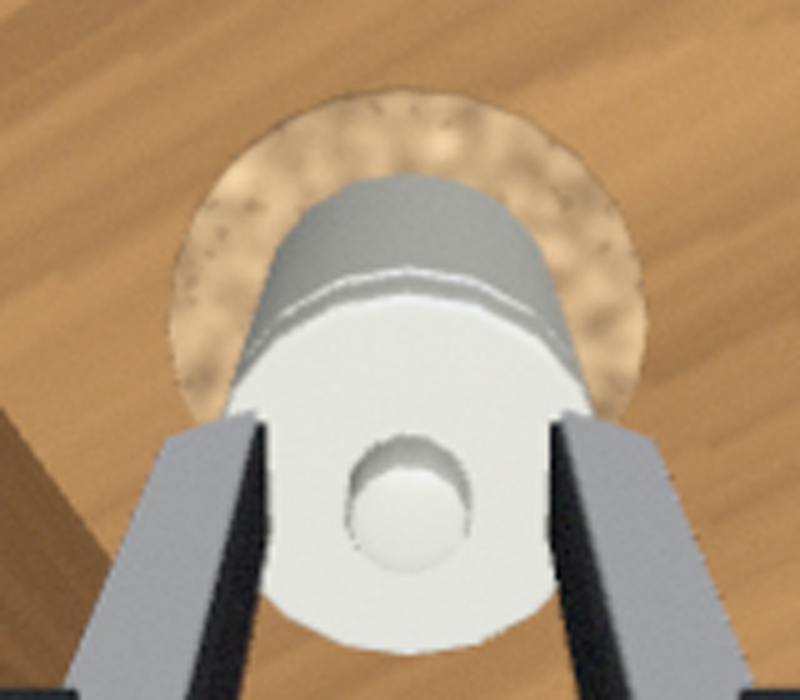

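Request:
apply_moves:
  series: [36, 0, 0, -0.02, 0, 36, 0, 0, -0.1, 0, 36, 0, 0, -0.2, 0, 50, 0, 0, -0.3, 0, 60, 0, 0, -0.36, -0.2]

```text
t: 19.85
ee_pos: [0.6024, 0.0129, 0.2861]
tcp_rot: [[0.285, 0.959, 0.004], [0.959, -0.285, -0.0], [0.001, 0.003, -1.0]]
contact_force: [-0.3, -0.9, 0.5]
grip_width: 0.0523
```

```bash
python3 -c "
from h import *
go((.695,.0906,.29,97.6));snap('wrist','w14')
"
```

```text
t 19.85 pos [0.6024 0.0129 0.2861] ang 73.4 F [-0.3 -0.9  0.5] w 52.3 q [ -2.  22.  73.   0.  85. -76.]
[ 0.2017  0.1332 -0.0071] -0.843
```

View pics/w14.png

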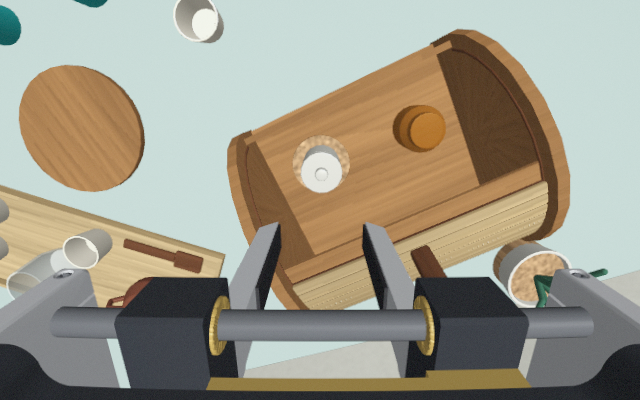

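Request:
apply_moves:
  series: [70, 0.2, 0.133, -0.01, -0.843, 70, 0.2, 0.133, -0.01, -0.843, 70, 0.2, 0.133, -0.01, -0.843, 70, 0.2, 0.133, -0.01, -0.843, 70, 0.2, 0.133, -0.01, -0.843]

```text
t: 20.52
ee_pos: [0.6944, 0.0892, 0.2882]
tcp_rot: [[-0.128, 0.992, 0.001], [0.992, 0.128, 0.0], [-0.0, 0.001, -1.0]]
contact_force: [-0.4, -0.0, -0.6]
grip_width: 0.0702
```

```bash
python3 -c "
from h import *
go((.7026,.0906,.197,97.6));w=snap('wrist','w15');crop('w15','w15c',240,160,400,280,5)
from fit import W
a=np.radians(17);p=(.6512,.0827,.1334)
def hq(r,t,y,q):
    b=a+q; return [-(r*np.cos(b))+t*np.sin(b), y, 45+r*np.sin(b)+t*np.cos(b)]
for q in (1.55,1.6): print(q,((proj(w,W(p,[hq(178,-8,-10,q),hq(178,-8,10,q),hq(178,8,10,q),hq(178,8,-10,q),hq(133,-8,-10,q),hq(133,-8,10,q)]))-[240,160])*5).round().tolist())
"
```

```text
t 20.52 pos [0.6944 0.0892 0.2882] ang 97.4 F [-0.4 -0.  -0.6] w 70.2 q [  4.  36.  51.  -0.  92. -93.]
[0.0007 0.0166 0.1823] -0.008
[0.65677157 0.08904594 0.12667695] 7.258054471321188 [-0.7  1.7  0.1  1.5 -0.1  1.6 -0.4  3.3 -0.5  1.8]
1.55 [[343.0, 222.0], [466.0, 221.0], [465.0, 299.0], [346.0, 300.0], [351.0, 86.0], [458.0, 86.0]]
1.6 [[345.0, 267.0], [465.0, 266.0], [464.0, 338.0], [347.0, 339.0], [352.0, 117.0], [457.0, 117.0]]
```

View pics/w15c.png

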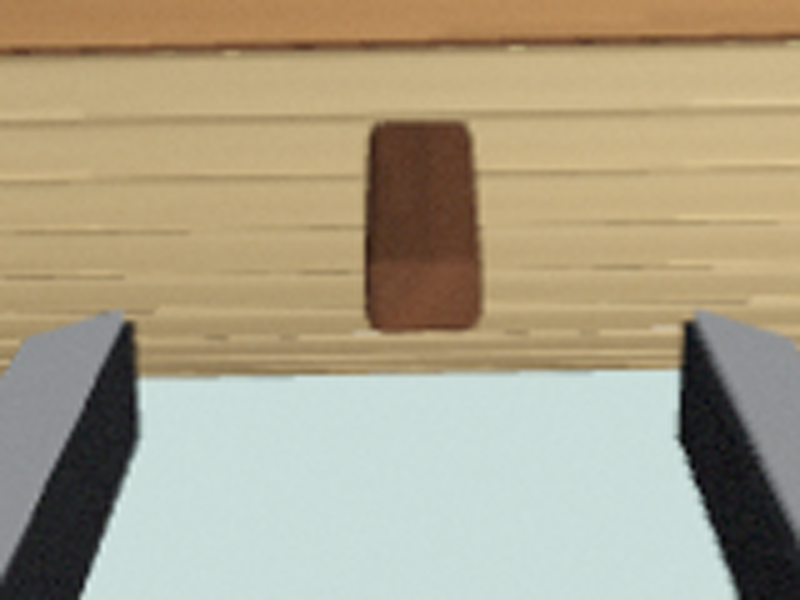

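```bash
python3 -c "
from h import *
go((.7016,.0930,.196,97.6))"
```

```text
t 20.57 pos [0.6944 0.0892 0.2883] ang 97.4 F [ 0.2 -0.3  0.6] w 70.1 q [  4.  36.  51.  -0.  92. -93.]
[0.0058 0.0151 0.1847] -0.007
```

Request:
apply_moves:
  series: [70, 0.007, 0.015, 0.06, -0.008, 60, 0.007, 0.015, 0.12, -0.008, 40, 0.007, 0.015, 0.185, -0.008, 20, 0.007, 0.015, 0.185, -0.008, 8, 0.007, 0.015, 0.185, -0.008]

```text
t: 21.2
ee_pos: [0.702, 0.0939, 0.1972]
tcp_rot: [[-0.134, 0.991, 0.002], [0.991, 0.134, 0.0], [-0.0, 0.002, -1.0]]
contact_force: [0.6, -0.6, 0.7]
grip_width: 0.0336
```

Request:
apply_moves:
  series: [8, 0, 0, 0, 0, 8, 0, 0, 0, 0, 8, 0, 0, 0, 0, 8, 0, 0, 0, 0, 8, 0, 0, 0, 0]

```text
t: 21.82
ee_pos: [0.7023, 0.0927, 0.1969]
tcp_rot: [[-0.133, 0.991, 0.003], [0.991, 0.133, -0.002], [-0.002, 0.003, -1.0]]
contact_force: [0.0, -6.6, 3.9]
grip_width: 0.0199
```

```bash
python3 arc.py 103 97 91 85 79
```

```text
bin rel 0.05194800529533122 0.0031364070830380885 0.15386509929393705 r 0.16239785723616204 ang 108.65573450315817
t 21.82 pos [0.7023 0.0927 0.1969] ang 97.7 F [ 0.  -6.6  3.9] w 19.9 q [  5.  39.  58.  -0.  82. -93.]
[-0.    -0.031 -0.008] 0.002
[-0.     -0.0644 -0.014 ] 0.002
[ 0.     -0.0982 -0.0165] 0.002
[ 0.     -0.1321 -0.0154] 0.002
[ 0.     -0.1657 -0.0108] 0.002
```

Request:
apply_moves:
  series: [8, -0.001, -0.031, -0.008, 0, 8, -0.002, -0.064, -0.014, 0, 8, -0.002, -0.098, -0.0165, 0, 8, -0.003, -0.132, -0.0155, 0, 8, -0.003, -0.166, -0.011, 0]

```text
t: 22.45
ee_pos: [0.6206, 0.0807, 0.2027]
tcp_rot: [[-0.134, 0.991, 0.006], [0.991, 0.134, -0.001], [-0.001, 0.006, -1.0]]
contact_force: [5.6, -5.1, 3.7]
grip_width: 0.0196
```

```bash
python3 arc.py 73 67 61 55 49
```

```text
bin rel -0.03062759140528054 0.002090140159800151 0.1596643011676373 r 0.16257533153168965 ang 79.14114980649389
t 22.45 pos [0.6206 0.0807 0.2027] ang 97.7 F [ 5.6 -5.1  3.7] w 19.6 q [  4.  28.  75.  -0.  77. -94.]
[ 0.     -0.0335  0.0093] 0.003
[ 0.0001 -0.0655  0.0207] 0.003
[ 0.0001 -0.096   0.0354] 0.003
[ 0.0002 -0.1249  0.0532] 0.003
[ 0.0002 -0.1517  0.0739] 0.003
```

Request:
apply_moves:
  series: [8, -0.001, -0.034, 0.009, 0, 8, -0.002, -0.066, 0.021, 0, 8, -0.002, -0.096, 0.035, 0, 8, -0.003, -0.125, 0.053, 0, 8, -0.003, -0.152, 0.074, 0]

```text
t: 23.08
ee_pos: [0.545, 0.0695, 0.1668]
tcp_rot: [[-0.134, 0.991, 0.005], [0.991, 0.134, -0.0], [-0.001, 0.005, -1.0]]
contact_force: [-7.3, -3.7, 18.2]
grip_width: 0.0192
```

```bash
python3 arc.py 43 37 31 25 21
```

```text
bin rel -0.1069835507636621 0.0010360915501660354 0.12377868020848302 r 0.16360513991973166 ang 49.162710238410895
t 23.07 pos [0.545  0.0695 0.1668] ang 97.7 F [-7.3 -3.7 18.2] w 19.2 q [  3.  20.  91.  -0.  69. -94.]
[ 0.     -0.0231  0.0265] 0.004
[ 0.0001 -0.0451  0.0523] 0.004
[ 0.0001 -0.0642  0.0804] 0.004
[ 0.0002 -0.0802  0.1102] 0.004
[ 0.0002 -0.0892  0.131 ] 0.004
```

```bash
sed -i 's/^r=.162/r=.1645/' arc.py; python3 arc.py 43 37 31 25 21
```

```text
bin rel -0.1069835507636621 0.0010360915501660354 0.12377868020848302 r 0.16360513991973166 ang 49.162710238410895
t 23.07 pos [0.545  0.0695 0.1668] ang 97.7 F [-7.3 -3.7 18.2] w 19.2 q [  3.  20.  91.  -0.  69. -94.]
[ 0.     -0.0268  0.023 ] 0.004
[ 0.0001 -0.049   0.0493] 0.004
[ 0.0001 -0.0684  0.0778] 0.004
[ 0.0002 -0.0847  0.1081] 0.004
[ 0.0002 -0.0938  0.1292] 0.004
```

Request:
apply_moves:
  series: [8, 0, -0.027, 0.023, 0, 8, 0, -0.049, 0.049, 0, 8, 0, -0.068, 0.078, 0, 8, 0, -0.085, 0.108, 0, 8, 0, -0.094, 0.129, 0]

```text
t: 23.7
ee_pos: [0.4973, 0.0624, 0.0997]
tcp_rot: [[-0.134, 0.991, -0.001], [0.991, 0.134, -0.002], [-0.002, -0.001, -1.0]]
contact_force: [-10.1, -10.0, 9.8]
grip_width: 0.0195
```

```bash
python3 arc.py 19 17 15 13
```

```text
bin rel -0.15527090021053397 0.00037594969099459183 0.05672090582199184 r 0.16530672584458525 ang 20.067393851991216
t 23.7 pos [0.4973 0.0624 0.0997] ang 97.7 F [-10.1 -10.    9.8] w 19.5 q [  3.  19. 102.  -0.  59. -95.]
[ 0.     -0.0005  0.0063] 0.004
[ 0.     -0.0041  0.0173] 0.004
[ 0.0001 -0.0072  0.0283] 0.004
[ 0.0001 -0.01    0.0394] 0.004
```

Request:
apply_moves:
  series: [8, -0.001, -0.002, 0.008, 0, 8, -0.002, -0.005, 0.017, 0, 8, -0.002, -0.008, 0.025, 0, 8, -0.002, -0.008, 0.03, 0, 8, -0.002, -0.008, 0.03, 0]

```text
t: 24.32
ee_pos: [0.4926, 0.0617, 0.0842]
tcp_rot: [[-0.134, 0.991, -0.004], [0.991, 0.134, -0.001], [-0.0, -0.004, -1.0]]
contact_force: [-14.9, -2.7, 5.2]
grip_width: 0.0198
```

```bash
python3 arc.py 13;python3 -c "
from h import *
w=snap('wrist','w16');crop('w16','w16c',150,120,490,300,2.3)"
```

```text
bin rel -0.1599544924647958 0.00026326477437684306 0.0412353021209719 r 0.16518410880190093 ang 14.455759366925994
t 24.32 pos [0.4926 0.0617 0.0842] ang 97.7 F [-14.9  -2.7   5.2] w 19.8 q [  3.  20. 103.  -0.  57. -95.]
[ 0.     -0.0006  0.0085] 0.004
```

View pics/w16c.png

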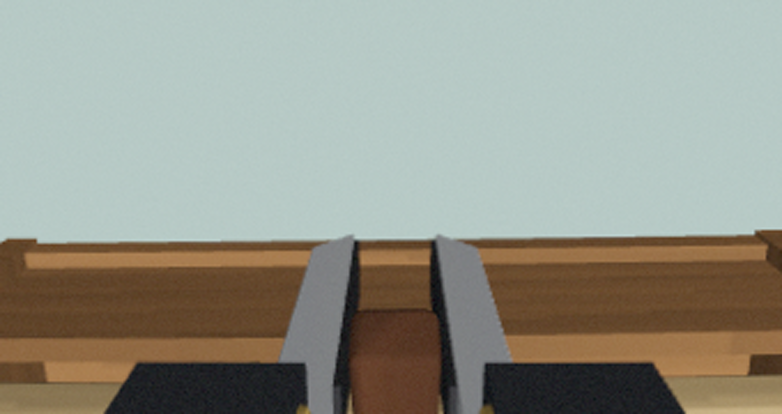

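Request:
apply_moves:
  series: [8, 0, -0.004, 0.008, 0, 8, 0, -0.006, 0.016, 0, 8, 0, -0.006, 0.024, 0, 8, 0, -0.006, 0.024, 0, 8, 0, -0.006, 0.024, 0]

```text
t: 25.0
ee_pos: [0.4898, 0.0613, 0.0721]
tcp_rot: [[-0.134, 0.991, -0.003], [0.991, 0.134, -0.001], [-0.0, -0.003, -1.0]]
contact_force: [-12.6, -2.7, 2.5]
grip_width: 0.0197
```

```bash
python3 arc.py 13;python3 -c "
from h import *
w=snap('wrist','w17');crop('w17','w17c',150,120,490,300,2.3)"
```

```text
bin rel -0.16283071290506884 0.00021011656911492857 0.02907000163302946 r 0.16540527821117829 ang 10.122314858428076
t 25.0 pos [0.4898 0.0613 0.0721] ang 97.7 F [-12.6  -2.7   2.5] w 19.7 q [  3.  21. 104.  -0.  55. -95.]
[-0.      0.005  -0.0159] 0.005
```

View pics/w17c.png

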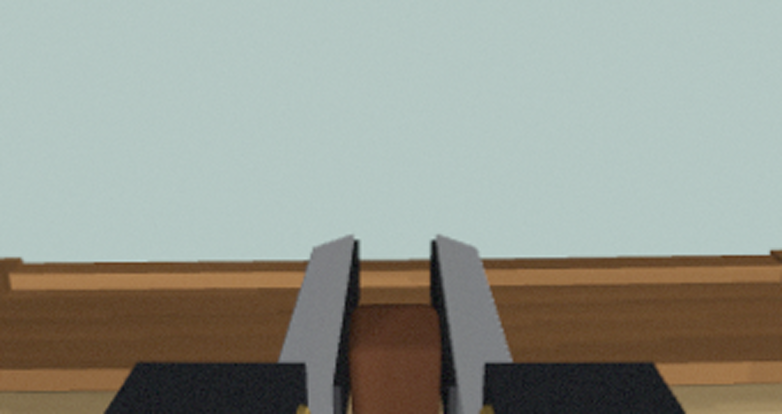

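Request:
apply_moves:
  series: [8, 0, -0.003, 0.006, 0, 8, 0, -0.004, 0.012, 0, 8, 0, -0.004, 0.016, 0, 8, 0, -0.004, 0.016, 0, 8, 0, -0.004, 0.016, 0]

```text
t: 25.68
ee_pos: [0.4901, 0.0613, 0.0668]
tcp_rot: [[-0.135, 0.991, 0.003], [0.991, 0.135, -0.0], [-0.0, 0.003, -1.0]]
contact_force: [-12.5, -1.8, 27.8]
grip_width: 0.0196
```

```bash
python3 arc.py 13;python3 -c "
from h import *
w=snap('wrist','w18');crop('w18','w18c',150,120,490,300,2.3)"
```

```text
bin rel -0.1625583453097192 0.00020958760704734708 0.023755492786120005 r 0.16428493256335258 ang 8.31407853785566
t 25.68 pos [0.4901 0.0613 0.0668] ang 97.7 F [-12.5  -1.8  27.8] w 19.6 q [  3.  21. 105.  -0.  54. -95.]
[-0.      0.0046 -0.0265] 0.005
```

View pics/w18c.png

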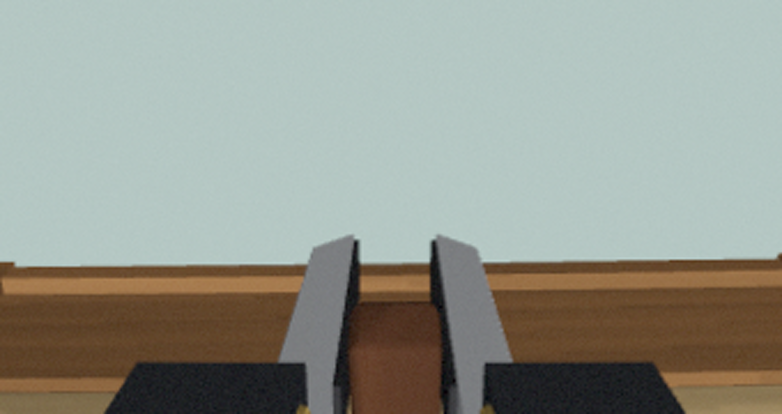

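Request:
apply_moves:
  series: [8, 0, 0, -0.006, 0, 50, 0, 0, -0.006, 0, 60, 0, 0, -0.006, 0, 70, 0, 0, -0.006, 0, 70, 0, 0, -0.006, 0]

```text
t: 26.35
ee_pos: [0.4891, 0.0612, 0.0669]
tcp_rot: [[-0.134, 0.991, -0.0], [0.991, 0.134, 0.0], [0.0, -0.0, -1.0]]
contact_force: [0.1, 1.0, -0.2]
grip_width: 0.0564
```

Request:
apply_moves:
  series: [70, 0, 0, -0.05, 0, 70, 0, 0, -0.15, 0, 70, 0, 0, -0.25, 0, 70, 0, -0.03, -0.35, 0, 70, 0, -0.05, -0.36, 0]

```text
t: 26.98
ee_pos: [0.4648, 0.0579, 0.25]
tcp_rot: [[-0.134, 0.991, 0.005], [0.991, 0.134, 0.0], [-0.0, 0.005, -1.0]]
contact_force: [-0.2, 0.1, -0.2]
grip_width: 0.0698
```

```bash
python3 arc.py 17;python3 -c "
from h import *
w=snap('wrist','w19');crop('w19','w19c',150,120,490,300,2.3)
from fit import W
a=np.radians(17)
def hq(r,t,y,q):
    b=a+q; return [-(r*np.cos(b))+t*np.sin(b), y, 45+r*np.sin(b)+t*np.cos(b)]
for p in ((.6512,.0827,.1334),(.647,.0827,.1334)):
  for q in (0,.05): print(q,((proj(w,W(p,[hq(178,-8,-10,q),hq(178,-8,10,q),hq(133,8,-10,q),hq(133,8,10,q),[-134,0,62],[-126,0,62]]))-[150,120])*2.3).round().tolist())
"
```

```text
bin rel -0.18802605669247807 0.0002051301266792968 0.2070342709756292 r 0.27967300075933904 ang 47.754645606322114
t 26.98 pos [0.4648 0.0579 0.25  ] ang 97.7 F [-0.2  0.1 -0.2] w 69.8 q [  3.   5.  98.  -0.  77. -95.]
[1.000e-04 5.970e-02 3.182e-01] 0.004
[0.65677157 0.08904594 0.12667695] 7.258054471321188 [-0.7  1.7  0.1  1.5 -0.1  1.6 -0.4  3.3 -0.5  1.8]
0 [[374.0, 168.0], [415.0, 168.0], [375.0, 260.0], [414.0, 260.0], [395.0, 222.0], [395.0, 236.0]]
0.05 [[374.0, 178.0], [416.0, 178.0], [374.0, 270.0], [415.0, 270.0], [395.0, 222.0], [395.0, 236.0]]
0 [[375.0, 160.0], [416.0, 160.0], [376.0, 252.0], [416.0, 253.0], [396.0, 215.0], [396.0, 228.0]]
0.05 [[375.0, 170.0], [417.0, 170.0], [375.0, 262.0], [416.0, 262.0], [396.0, 215.0], [396.0, 228.0]]
```

View pics/w19c.png

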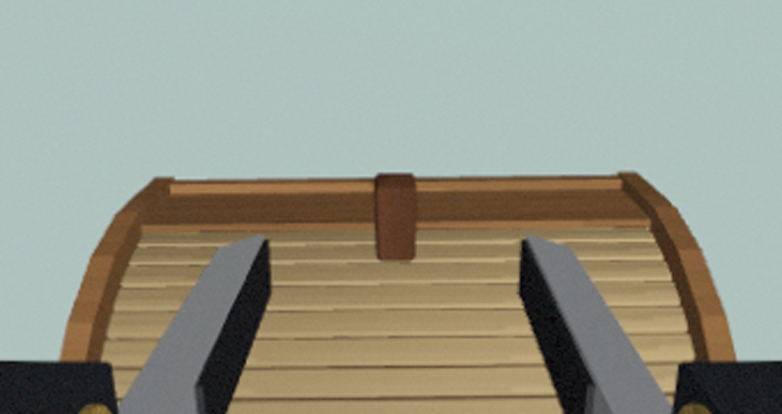

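```bash
python3 -c "
from h import *
crop('w19','w19d',200,185,440,245,3.3)
go((.500,.0627,.125,97.6))"
```

```text
t 27.02 pos [0.4636 0.0578 0.2486] ang 97.7 F [-0.4 -0.   0.3] w 70.1 q [  3.   5.  98.  -0.  77. -95.]
[0.     0.0727 0.2474] 0.004
```

View pics/w19d.png

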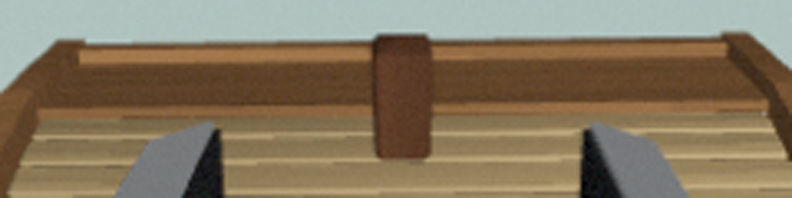

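Slats meet the sill, with only a thin strip of sill showing. I'll press down on the handle with closed fingers to be sure it sits on the stop.

Request:
apply_moves:
  series: [0, 0, 0.072, 0, 0, 0, 0, 0.072, 0, 0, 0, 0, 0.072, 0.05, 0, 0, 0, 0.072, 0.1, 0, 0, 0, 0.072, 0.15, 0]

```text
t: 27.65
ee_pos: [0.4991, 0.0626, 0.17]
tcp_rot: [[-0.134, 0.991, -0.002], [0.991, 0.134, -0.0], [0.0, -0.002, -1.0]]
contact_force: [0.2, 0.4, 0.1]
grip_width: 0.0233
```

Request:
apply_moves:
  series: [0, 0, 0, 0.03, 0, 0, 0, 0, 0.06, 0, 0, 0, 0, 0.085, 0, 0, 0, 0, 0.09, 0, 0, 0, 0, 0.09, 0]

```text
t: 28.28
ee_pos: [0.5002, 0.0627, 0.1272]
tcp_rot: [[-0.134, 0.991, 0.0], [0.991, 0.134, 0.0], [-0.0, 0.0, -1.0]]
contact_force: [-0.6, 0.8, -0.3]
grip_width: 0.0007
```

Request:
apply_moves:
  series: [0, 0, 0, 0.008, 0, 0, 0, 0, 0.016, 0, 0, 0, 0, 0.02, 0, 0, 0, 0, 0.024, 0, 0, 0, 0, 0.024, 0]

```text
t: 28.9
ee_pos: [0.5017, 0.0628, 0.1178]
tcp_rot: [[-0.134, 0.991, 0.006], [0.991, 0.134, 0.0], [-0.001, 0.006, -1.0]]
contact_force: [-3.3, -0.2, 26.0]
grip_width: 0.0006
```

Request:
apply_moves:
  series: [0, 0, 0, -0.02, 0, 0, 0, 0, -0.1, 0, 0, 0, -0.02, -0.2, 0, 0, 0, -0.05, -0.27, 0, 0, 0, -0.08, -0.3, 0]

```text
t: 29.52
ee_pos: [0.4602, 0.0573, 0.2669]
tcp_rot: [[-0.134, 0.991, 0.002], [0.991, 0.134, 0.0], [-0.0, 0.002, -1.0]]
contact_force: [-0.3, 0.1, -0.7]
grip_width: 0.0006
```

```bash
python3 -c "
from h import *
go((.35,.35,.30,97.6))
snap('wrist','w20');crop('w20','w20c',150,140,490,300,2.3)"
```

```text
t 29.52 pos [0.4602 0.0573 0.2669] ang 97.7 F [-0.3  0.1 -0.7] w 0.6 q [  3.   4.  97.   0.  79. -95.]
[ 0.6097 -0.1397 -0.0667] 0.004
```

View pics/w20c.png

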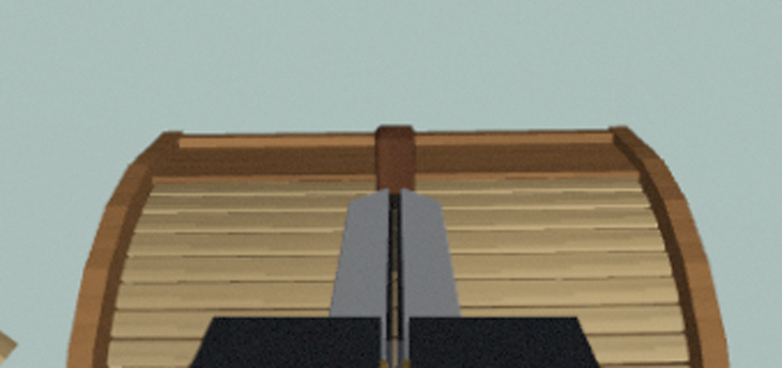

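Request:
apply_moves:
  series: [0, 0.6, -0.14, -0.07, 0, 0, 0.6, -0.14, -0.07, 0, 0, 0.6, -0.14, -0.07, 0, 0, 0.6, -0.14, -0.07, 0, 0, 0.6, -0.14, -0.07, 0]

```text
t: 30.2
ee_pos: [0.3497, 0.3472, 0.2997]
tcp_rot: [[-0.134, 0.991, -0.0], [0.991, 0.134, -0.0], [-0.0, -0.0, -1.0]]
contact_force: [1.1, -0.8, -0.1]
grip_width: 0.0005
```

```bash
python3 -c "
from h import *
go((.35,.35,.30,97.6))
snap('top','t9');snap('scene','s9');crop('t9','t9c',160,85,300,215,5)"
```

```text
t 30.2 pos [0.3497 0.3472 0.2997] ang 97.7 F [ 1.1 -0.8 -0.1] w 0.5 q [ 41.   7.  89.  -0.  84. -57.]
[ 0.0055  0.0013 -0.0007] 0.005
```

View pics/t9c.png

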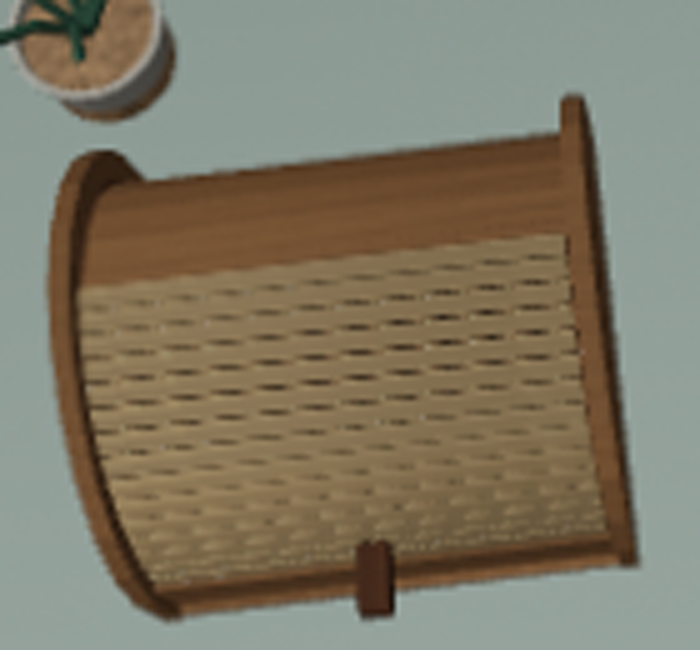

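View pics/s9.png

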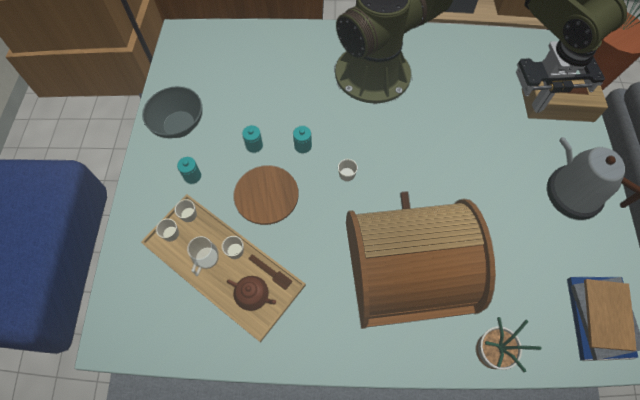

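Cover is shut: the slats meet the sill at crop (160,580) to (605,530). The tray things, the lone cup (347,169) and the turquoise look-alikes are where they were. The arm is clear, so I'm handing in.

```bash
python3 -c "
from h import *
print(env.hand_in())"
```

```text
the job is handed in; nothing more can be done
None
```

The job is done and handed in at about 30 s of the 67 s. I rolled the cover open, moved the white caddy from the turntable to the coaster in the bin, and rolled the cover shut.

- **Opening:** The cover was not fully shut at the start; it stood about 0.2 rad open. My first pull slipped and left it near 1.53 rad, so I pushed the handle to its stop. That push peaked at about 65 N at the wrist, on the fingers and below the 120 N limit. A closer picture afterwards put the cover at about 1.59 rad.
- **Placing:** I lifted the caddy by its knob, set it down and moved it about 2 mm to centre it. The wrist picture after release showed it upright, within a few millimetres of the coaster's middle. The jar had not moved. The camera estimates of the coaster's position differed by about 4 mm.
- **Closing:** Pulling the handle down left a thin gap at the sill, so I pressed on the handle until it held firm at about 26 N. The last pictures show the slats on the sill. The tray things, the lone cup and the look-alikes are in place, and the arm is touching nothing. I could not see the caddy or jar again once the cover was shut.

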